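# Pull down the high cupboard flap with the hook pole

## Task

The flap of the high cupboard is shut. Take the hook pole from its rest, hook it into the eye on the flap, pull the flap open and lower it gently with the hook until the stay inside carries it, then unhook the pole and lay it back in its rest. Do not let the flap drop, do not wrench it past its stop, keep the hand off the cupboard and leave the other things on the worktop alone.

Things in the scene. Friction and masses are not known exactly. Their poses are not given: they have to be found in the camera images.
- hatch (a joint): drop flap of the high cupboard, a plain black panel 396 mm wide, 240 mm high, 12 mm thick, 0.6-0.85 kg, hinged at its lower edge. 0 = shut (upright); grows in rad as its top comes out and down. A stiff hinge (0.33 N m) holds it up to about 0.4 rad; beyond that it falls by its own weight unless held back. The stay inside stops and carries it somewhere between 0.85 and 1.35 rad, not known beforehand
- flap_hinge (a point): middle of the flap's hinge line, at the lower edge of its outer face, 290 mm above the worktop. y axis = hinge line; while the flap is shut x points into the cupboard and z up; the axes turn with the flap
- eye (a point): centre of the cross bar of the eye on the flap: a D-shaped bow of 6 mm steel rod, 205 mm above the hinge line and 34 mm out from the outer face (clear gap bar to face 31 mm), open upwards and downwards. The bar lies along y, straight for 20 mm; its ends bend back into two legs 36 mm apart. Axes are the flap's: x into its face, z towards its top edge
- cupboard: black cupboard fixed on two steel posts, 432 mm wide, 220 mm deep, underside 270 mm and roof 550 mm above the worktop. Origin: on the worktop below the middle of the front face; x into the cupboard, y along its front, z up. A sprung roller catch under the roof holds the flap shut (6 to 12 N at the eye)
- pole: the hook pole, 420 mm long, 0.2 kg: a flat-sided wooden handle, an aluminium tube 12 mm thick and a steel hook. Its axes and origin are those of pole_grip
- pole_grip (a point): centre of the pole's wooden handle (100 mm long, 18 mm wide, 26 mm high). x runs along the pole to the hook, z up as it lies in its rest; take the handle across its 18 mm width (y). The butt ends 108 mm behind this point
- hook (a point): middle of the J hook, inside the bend, 300 mm ahead of the handle's centre along x and 9 mm below the pole's axis (-z). 7 mm rod in the pole's x-z plane: it bends round 12.5 mm ahead of this point and its tip runs back 18 mm below the axis, ending 9.5 mm behind this point. Clear width inside 11 mm; the mouth opens back towards the handle
- pole_rest: wooden board with two steel V cradles (78 mm behind and 130 mm ahead of the origin, 12 mm thick, tops 92 mm above the worktop, opening 50 mm wide) which carry the pole level, hook downwards. Fixed. Origin: under the board below the handle's place; x towards the hook end, z up
- rest_seat (a point): where the handle's centre lies when the pole is in its rest, 75 mm above the worktop; axes as pole_rest
- jar: glass jar, 96 mm wide, 130 mm high, loose, to be left alone; origin under its centre
- flour: paper packet of flour, 65 x 100 x 167 mm, loose, to be left alone; origin under its centre
- bowl: steel mixing bowl, 140 mm wide, 60 mm high, loose, to be left alone; origin under its centre
- canister: steel canister, 90 mm wide, 120 mm high, standing below the cupboard, loose, to be left alone; origin under its centre

How it is judged:
On the way, in this order (a step that is already met when the one before it is completed fails the run):
1. the hook is round the bar of the eye while the flap is still shut (x of hook in the frame of eye between -0.009 and 0.009 m and y of hook in the frame of eye between -0.016 and 0.016 m and z of hook in the frame of eye between -0.009 and 0.009 m and value of joint hatch below 0.15 rad), for 0.1 s.
2. the flap has come down, with the hook still in the eye (value of joint hatch above 0.82 rad and distance between hook and eye below 0.04 m), for 0.1 s.
At the end, for the whole second after the job is handed in: The flap hangs still on its stay, open by more than 0.82 rad, and the pole lies still in both cradles of its rest: handle centre within 30 mm of its place lengthways, 12 mm sideways and in height, and in line with the rest within 0.1 rad (value of joint hatch above 0.82 rad and velocity of joint hatch between -0.05 and 0.05 rad/s and x of pole_grip in the frame of rest_seat between -0.03 and 0.03 m and y of pole_grip in the frame of rest_seat between -0.012 and 0.012 m and z of pole_grip in the frame of rest_seat between -0.012 and 0.012 m and angle between the x axis of pole and the x axis of pole_rest, either way round below 0.1 rad and linear speed of pole below 0.03 m/s); the robot touches nothing.
It fails at once if the flap is let drop (faster than 1.5 rad/s) (velocity of joint hatch above 1.5 rad/s).
It fails at once if the pole pulls or presses on the flap or cupboard with more than 20 N (contact force between pole and cupboard above 20 N).
It fails at once if the hand or arm touches the flap or cupboard (contact force between any of the fingers, the arm and cupboard above 1 N).
It fails at once if a bystander is moved by more than 20 mm (distance of any of jar, flour, bowl, canister from where it was at the start of the episode above 0.02 m).
It also fails if it takes over 64 s, if anything falls off the work surface, if the arm or the gripper's body presses on something with over 40 N, if the wrist force passes 120 N, or if a joint passes its speed limit or range.

## Robot

A 6-joint arm with a two-finger parallel gripper is mounted at the origin on the work surface. World frame = base frame: x ahead of the robot, y to its left, z up, the work surface at z = 0. Lengths are in m, angles in rad, forces in N, time in s.
With the tool pointing down it reaches from about 0.425 to 0.95 m from the base axis. Payload 3.5 kg.
Tool frame: the origin (TCP) lies on the centre line of the jaws, within the pads' length; the fingertips stand 14 mm ahead of it and the grasp point (between the pads) lies 5 mm behind it (ctrl.finger_overhang is the distance from the TCP to the fingertips, in m); z points along the fingers, y is the line along which they close (so a half turn about z gives the same grasp; the last joint's range is limited). The gripper opens to 85 mm and grips with 20 to 120 N. Pads are 22 mm wide; open, the fingers measure 114 mm over their backs; the gripper's body (76 mm by 85 mm) begins 54 mm behind the grasp point. The pads swing forward as they close: fully open they stand 13 mm farther back than shut.
Start: joints at [-0.15, 0.286, 1.577, -0, 1.279, -0.15], TCP at [0.675, 0, 0.22] pointing down, gripper open.
Joint ranges: [-2.77, 2.77], [-0.9, 2.22], [0.21, 2.48], [-1.53, 4.67], [0.24, 2.81], [-2.84, 2.84]. Speed limits (rad/s): [2.79, 2.79, 3.14, 3.14, 3.14, 3.14].

## Interface

Orientations are given as a unit quaternion [x, y, z, w].
In Python, from plant import ctrl gives the robot as it stands.
- The arm moves only by the tool send_rows, never from a script. Its argument "moves" is text: rows parted by semicolons, each of 7 numbers parted by spaces: the turn, a rotation vector about the tool's x, y, z in units of 360 degrees (1.0 is 360 degrees), then the shift along the tool's x, y, z in units of 20 cm (1.0 is 20 cm), then the gripper's target within -1 to 1 (fully open at 1, half-way at 0, shut at -1). A call has 1 to 12 rows; each row is the pose to reach, as a shift and turn from the pose commanded when the call began, along the tool's axes at that moment, turning the shorter way round; what a row does not reach only later rows make up. A row lasts 1/8 s, in which the tool goes at most 62.5 mm and 10.7 degrees, less where a joint would pass 70% of its speed; a pose out of reach is approached as far as the arm can. A call with a number of a shift or a turn outside -1 to 1 is refused whole. A call with a gripper value outside its range is refused whole. The fingers move at their own pace and stop on an object; "newtons" is the grip in N (left out, the last holds). Time passes only in rows, so rows that repeat a pose let the fingers close. It gives the time, the measured TCP pose, the force, the opening and the grip force at its end, in the units of the state.
- ctrl.get_state(): the state, without advancing time (a new reading comes with each control period).
- ctrl.read_camera(name): name is "scene" or "side" or "wrist"; returns a dict with "image" (384x512x3 uint8, red, green, blue), "fovy" (degrees; the focal length in pixels is half the picture's height over the tangent of half this angle, whatever the lens; pixels are square), "cx", "cy" (the principal point, pixels), "extrinsics" (4x4, takes a point from camera to world coordinates). Camera axes: x right, y up, looking along -z (the intrinsics and any distortion apply to the point x, -y, -z); pixel columns grow to the right and rows downward; lengths in m; the calibration is good to about 2 mm. A picture is of the moment at which its call begins. There is no depth.
- ctrl.sign_off(): hands the job in; it is judged then, once.
The state is a dict: "time": time; "qpos": joint angles; "dq": joint speeds; "joint_efforts": joint torques, N m; "eef_pos": TCP position; "tcp_rot": TCP orientation; "contact_force": force on the tool from outside, world axes, zero at the start; "wrist_torque": the same for the moment, N m; "opening": opening from 0.0 (shut) to 1.0 (fully open); "finger_force": force on a finger pad.
Only numpy, scipy, OpenCV 4.12 (cv2) and the standard library are available. Lean on these libraries where they do the work, as an engineer would, in place of code of your own. Each camera call takes 0.05 s, during which the arm holds its last target. There are 200 camera calls.

## Working session

There is one attempt and no reset: what is moved stays moved. The work goes in short steps, Python scripts to look and compute and a tool call to move; the robot and the scene stay as the last step left them, time stands still between calls to the robot, and variables do not carry over. Pictures are saved under pics/ and viewed, at most 10 in all, crops included, and the job is handed in when it is done.

Besides the shell and the picture viewer there is one more tool, called after "Call:" as name(argument=value, ...) on one line, values as JSON. send_rows: Moves the arm, as the interface text tells. Its arguments: {"type":"object","properties":{"moves":{"type":"string"},"newtons":{"type":"number"}},"required":["moves"]}

```bash
mkdir -p pics; ls; cat > h.py <<'E'
import numpy as np, cv2
from plant import ctrl
def cam(n):
    c=ctrl.read_camera(n); h=c['image'].shape[0]
    f=h/2/np.tan(np.radians(c['fovy'])/2); c['f']=f
    np.savez(f'cam_{n}.npz',f=f,cx=c['cx'],cy=c['cy'],E=c['extrinsics'],img=c['image']); return c
def ray(n,u,v):
    c=np.load(f'cam_{n}.npz'); E=c['E']
    d=E[:3,:3]@np.array([(u-c['cx'])/c['f'],-(v-c['cy'])/c['f'],-1]); return E[:3,3],d
def atz(n,u,v,z):
    o,d=ray(n,u,v); return o+d*(z-o[2])/d[2]
def tri(obs):
    A=np.zeros((3,3));b=np.zeros(3)
    for n,u,v in obs:
        o,d=ray(n,u,v); d=d/np.linalg.norm(d); P=np.eye(3)-np.outer(d,d); A+=P;b+=P@o
    p=np.linalg.solve(A,b); return p
def proj(n,p):
    c=np.load(f'cam_{n}.npz'); E=c['E']; q=E[:3,:3].T@(np.array(p)-E[:3,3])
    return c['cx']+c['f']*q[0]/-q[2], c['cy']-c['f']*q[1]/-q[2]
E
python3 - <<'E'
from h import *
ims=[]
for n in ['scene','side','wrist']:
    c=cam(n); print(n,{k:v for k,v in c.items() if k not in('image',)})
    cv2.imwrite(f'pics/{n}0.png',cv2.resize(c['image'][:,:,::-1],(800,600),interpolation=cv2.INTER_CUBIC))
print(ctrl.get_state(), ctrl.finger_overhang)
E
```

```text
pics
scene {'fovy': 49.08681868734062, 'cx': 261.8074350494847, 'cy': 189.74168952184522, 'extrinsics': array([[-5.13636377e-01, -7.80097838e-01,  3.57246463e-01,
         1.05576852e+00],
       [ 8.58007722e-01, -4.66681269e-01,  2.14549160e-01,
         2.52948879e-01],
       [-6.49103419e-04,  4.16720477e-01,  9.09034445e-01,
         1.49045962e+00],
       [ 0.00000000e+00,  0.00000000e+00,  0.00000000e+00,
         1.00000000e+00]]), 'f': np.float64(420.46107381592)}
side {'fovy': 54.58689827133217, 'cx': 258.13459887006536, 'cy': 196.38246770578255, 'extrinsics': array([[-0.80313738,  0.44908155, -0.39153048,  0.11924999],
       [-0.5956457 , -0.59056071,  0.54446694,  0.64406546],
       [ 0.01328754,  0.67049519,  0.74179488,  1.22693224],
       [ 0.        ,  0.        ,  0.        ,  1.        ]]), 'f': np.float64(372.09756381408727)}
wrist {'fovy': 66.20370210404388, 'cx': 255.5353210463295, 'cy': 187.20343683799703, 'extrinsics': array([[ 9.99995057e-01, -1.05452071e-03,  2.96215914e-03,
         6.75328085e-01],
       [ 6.24971219e-05,  9.48563280e-01,  3.16587586e
[... 254 characters left out ...]
qpos': array([-1.49989699e-01,  2.87015734e-01,  1.57784721e+00, -2.44757464e-05,
        1.27855371e+00, -1.49985020e-01]), 'dq': array([ 0.0008756 , -0.00328024, -0.00665632, -0.00085322, -0.00017836,
        0.00049092]), 'joint_efforts': array([ 7.91554030e-04, -4.06602967e+01, -2.93140125e+01, -8.94972595e-05,
        3.96185191e-03, -2.97825103e-06]), 'eef_pos': array([6.74477309e-01, 1.09370074e-04, 2.19325699e-01]), 'tcp_rot': array([ 7.07105640e-01,  7.07107334e-01, -5.50707310e-04, -7.27047870e-04]), 'contact_force': array([ 0.00287925, -0.54352676,  0.0204254 ]), 'wrist_torque': array([ 0.04545599, -0.00829643, -0.0235324 ]), 'finger_force': 0.0, 'opening': 1.00180598423929} 0.014
```

View pics/scene0.png

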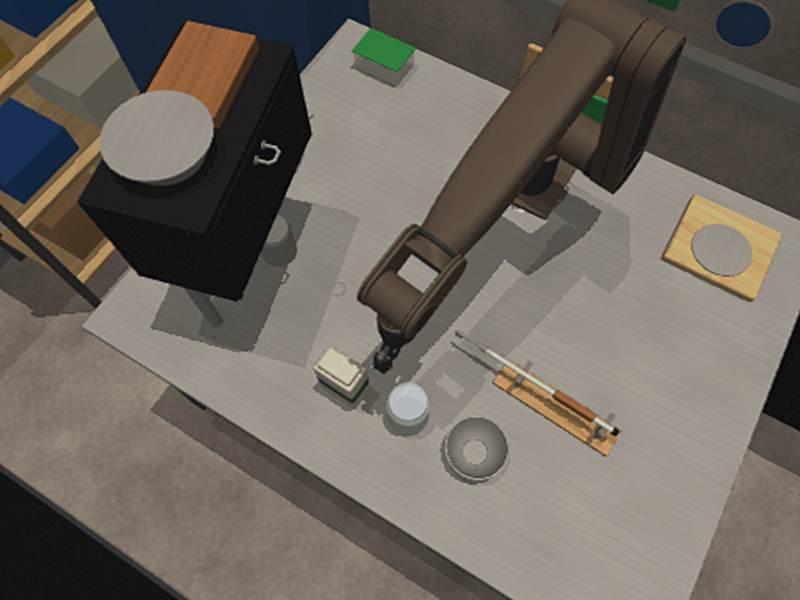

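View pics/side0.png

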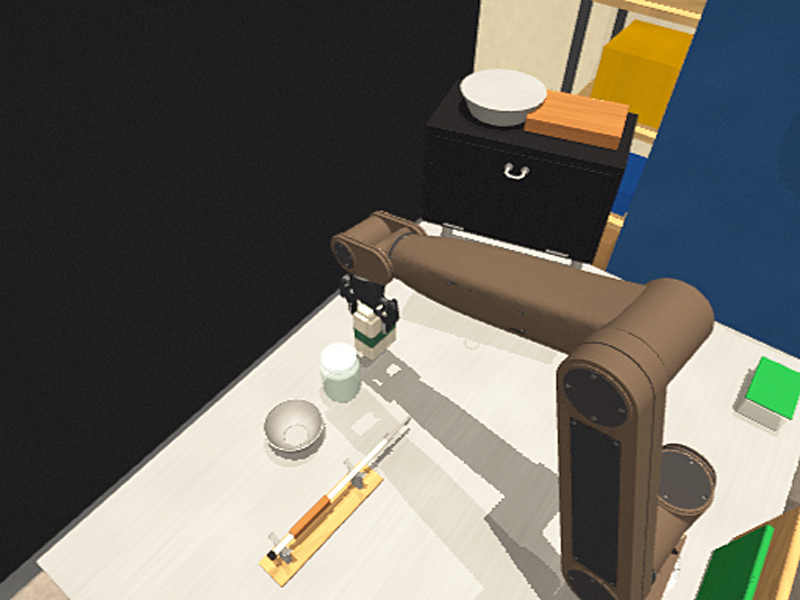

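The scene picture shows the cupboard at upper left with the eye near (267,153), and the pole in its rest from the hook at (458,334) to the butt at (616,431). The side picture shows the eye near (516,171), the pole from (405,422) to (270,554), and the jar and flour near the wrist. I'll enlarge these to measure them.

```bash
python3 - <<'E'
from h import *
def crop(n,u0,v0,w,h,s):
    im=np.load(f'cam_{n}.npz')['img'][v0:v0+h,u0:u0+w,::-1]
    return cv2.resize(im,(w*s,h*s),interpolation=cv2.INTER_CUBIC)
# A: scene pole u 285..405, v 200..300 ; side pole
def lab(im,u0,v0,s):
    for k in range(0,im.shape[1],s*10): cv2.putText(im,str(u0+k//s),(k,10),0,.35,(0,255,255),1); cv2.line(im,(k,12),(k,16),(0,255,255),1)
    for k in range(0,im.shape[0],s*10): cv2.putText(im,str(v0+k//s),(0,k+4),0,.35,(0,255,0),1); cv2.line(im,(24,k),(28,k),(0,255,0),1)
    return im
a=lab(crop('scene',282,200,120,95,6),282,200,6); cv2.imwrite('pics/a.png',a)
b=lab(crop('side',162,260,110,118,5),162,260,5); 
cv2.imwrite('pics/b.png',b)
c=lab(crop('scene',50,20,160,175,3),50,20,3); d=lab(crop('scene',155,80,40,35,7),155,80,7)
e=lab(crop('side',310,95,40,32,7),310,95,7)
M=np.zeros((525,770,3),np.uint8); M[:525,:480]=c; M[:245,485:765]=d; M[260:484,485:765]=e
cv2.imwrite('pics/c.png',M)
E
```

```text
(no output)
```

View pics/a.png

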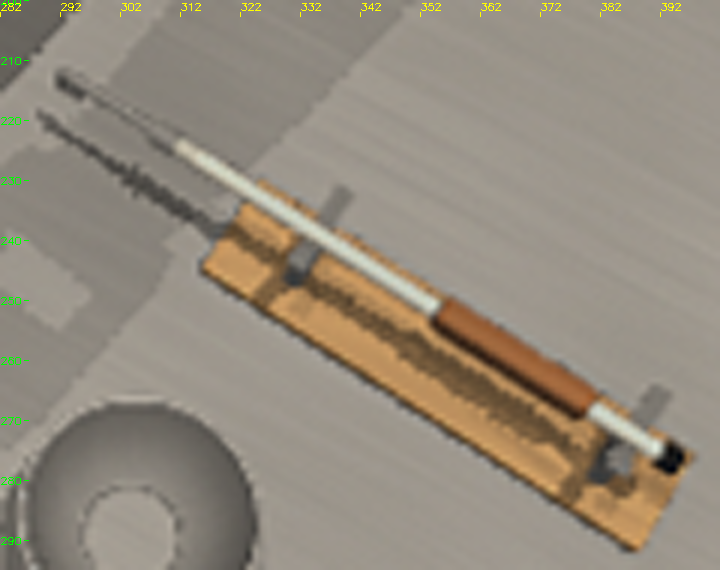

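View pics/b.png

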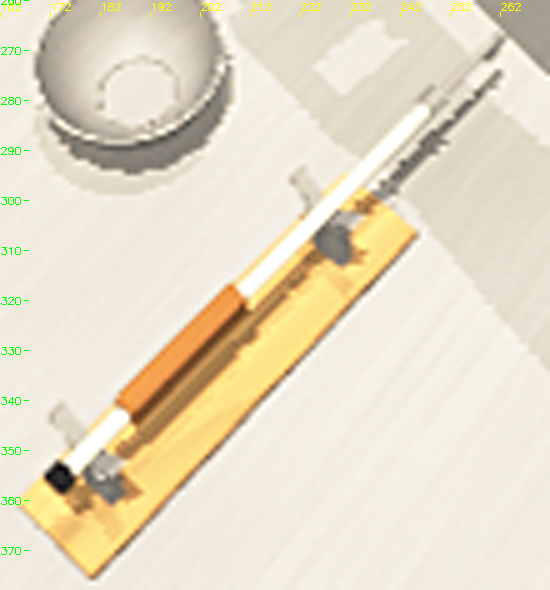

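View pics/c.png

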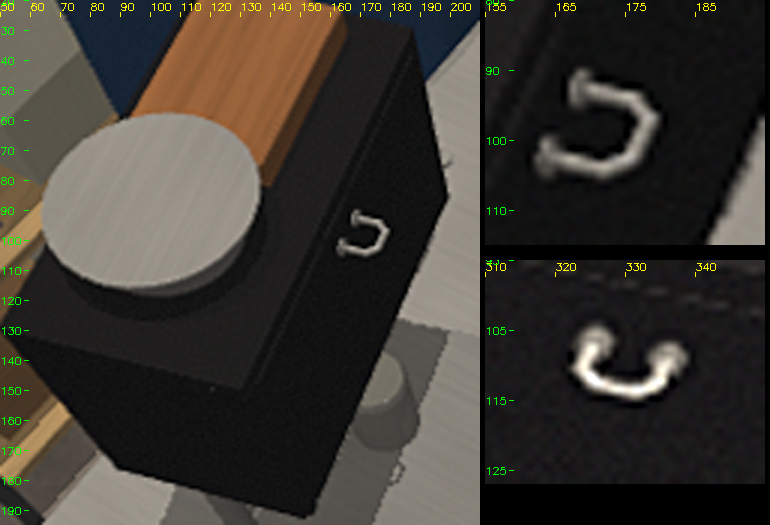

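Crop a shows the pole with the handle centre near (367.8,260), the butt at (393.7,276) and the hook at (291.7,213). In crop b the handle is near (198.2,330.6). Crop c shows the front roof corners near (187,28) and (131,149), with the eye's bar around (178,99) in scene and (329,113) in side.

```bash
python3 - <<'E'
from h import *
np.set_printoptions(precision=4,suppress=True)
h=-0.4
S=lambda x,y:('scene',282+x/6+h,200+y/6+h); D=lambda x,y:('side',162+x/5+h,260+y/5+h)
for nm,a,b in [('grip',S(515,360),D(181,353)),('tubefront',S(180,146),D(424,107)),('hfront',S(438,310),D(238,294)),('hrear',S(590,408),D(127,411)),('butt',S(672,459),D(58,477)),('hook',S(58,78),D(503,40))]:
    print(nm,tri([a,b]),atz(*a,.075),atz(*b,.075))
C=lambda x,y:('scene',50+x/3+h,20+y/3+h)
l=atz(*C(243,388),.55); r=atz(*C(412,25),.55); print('roof',l,r,np.linalg.norm(l-r))
l2=atz('side',428*.64,126*.64,.55); r2=atz('side',625*.64,172*.64,.55); print('roof side',l2,r2,np.linalg.norm(l2-r2))
d=lambda x,y:('scene',155+(x-485)/7+h,80+y/7+h); e=lambda x,y:('side',310+(x-485)/7+h,95+(y-260)/7+h)
# leg roots: scene (580,88) right,(548,155) left ; side left (595,338), right (668,358)
print('legL',tri([d(548,155),e(596,340)]),'legR',tri([d(580,88),e(668,357)]))
print('bar',tri([d(647,135),e(631,390)]))
for n,u,v in [d(640,95),d(655,120),d(637,155),d(603,168)]: print(atz(n,u,v,.495))
for q in [e(580,370),e(605,387),e(631,391),e(655,388),e(676,372)]: print('s',atz(*q,.495))
E
```

```text
grip [0.5402 0.3676 0.0748] [0.5398 0.3666 0.075 ] [0.5405 0.3687 0.075 ]
tubefront [0.524  0.1406 0.0763] [0.5235 0.1404 0.075 ] [0.5245 0.1401 0.075 ]
hfront [0.5367 0.3171 0.0759] [0.5357 0.3158 0.075 ] [0.5376 0.3183 0.075 ]
hrear [0.5428 0.4151 0.0736] [0.5433 0.415  0.075 ] [0.5423 0.4154 0.075 ]
butt [0.5471 0.4678 0.0756] [0.5464 0.4667 0.075 ] [0.5478 0.4689 0.075 ]
hook [0.5173 0.0554 0.0593] [0.5228 0.0569 0.075 ] [0.5122 0.0642 0.075 ]
roof [ 0.7605 -0.3184  0.55  ] [ 0.3447 -0.4342  0.55  ] 0.4316059430800496
roof side [ 0.751  -0.3134  0.55  ] [ 0.3399 -0.4141  0.55  ] 0.423245451738833
legL [ 0.5706 -0.3679  0.4943] legR [ 0.536  -0.3771  0.4939]
bar [ 0.5385 -0.3425  0.4916]
[ 0.5263 -0.3534  0.495 ]
[ 0.5335 -0.3406  0.495 ]
[ 0.5517 -0.3367  0.495 ]
[ 0.5642 -0.3448  0.495 ]
s [ 0.5639 -0.3394  0.495 ]
s [ 0.5475 -0.3346  0.495 ]
s [ 0.536  -0.3393  0.495 ]
s [ 0.5281 -0.3485  0.495 ]
s [ 0.5264 -0.3662  0.495 ]
```

```bash
cat >> h.py <<'E'
from scipy.spatial.transform import Rotation as R
def Rt(heading,pitch=0.):  # tool rot for pole heading (deg), pitch nose-up (deg), tool x = -pole x
    a,p=np.radians(heading),np.radians(pitch)
    px=np.array([np.cos(a)*np.cos(p),np.sin(a)*np.cos(p),np.sin(p)])
    pz=np.array([-np.cos(a)*np.sin(p),-np.sin(a)*np.sin(p),np.cos(p)])
    return R.from_matrix(np.c_[-px,np.cross(-pz,-px),-pz])
def row(pos,rot,st=None):
    st=st or ctrl.get_state(); R0=R.from_quat(st['tcp_rot'])
    t=(R0.inv()*rot).as_rotvec()/(2*np.pi); s=R0.inv().apply(np.array(pos)-st['eef_pos'])/.2
    return ' '.join(f'{x:.4f}' for x in np.r_[t,s])
def show():
    s=ctrl.get_state(); print('t',s['time'],'pos',s['eef_pos'].round(4),'F',s['contact_force'].round(2),'T',s['wrist_torque'].round(2),'op',round(s['opening'],3),'ff',s['finger_force'])
    M=R.from_quat(s['tcp_rot']).as_matrix(); px=-M[:,0]; print('heading',np.degrees(np.arctan2(px[1],px[0])).round(2),'pitch',np.degrees(np.arcsin(px[2])).round(2))
E
python3 - <<'E'
from h import *
show(); print(row([.540,.367,.16],Rt(-94)))
for q in [(304,282,.06),(259,256,.13),(218,236,.167)]: print(atz('scene',*q))
E
```

```text
t 0.15 pos [6.745e-01 1.000e-04 2.193e-01] F [ 0.   -0.54  0.02] T [ 0.05 -0.01 -0.02] op 1.002 ff 0.0
heading -90.0 pitch -0.01
-0.0003 -0.0000 0.0111 1.8344 -0.6718 0.2983
[0.71604722 0.21570613 0.06      ]
[0.73350483 0.04813829 0.13      ]
[ 0.75373026 -0.0971791   0.167     ]
```

Call:
send_rows(moves="0 0 0.011 0.25 -0.17 0 1; 0 0 0.011 0.5 -0.34 0 1; 0 0 0.011 0.75 -0.51 0 1; 0 0 0.011 1 -0.67 0 1; 0 0 0.011 1 -0.67 0 1; 0 0 0.011 1 -0.67 0 1")

```text
time: 0.9
eef_pos: [0.5411, 0.1999, 0.2204]
tcp_rot: [0.731, 0.683, -0.0, 0.0]
contact_force: [1.1, -0.3, -0.0]
opening: 1.003
finger_force: 0.0
```

```bash
python3 - <<'E'
from h import *
show(); print(row([.540,.367,.14],Rt(-94))); print(row([.540,.367,.07],Rt(-94)))
E
```

```text
t 0.9 pos [0.5411 0.1999 0.2204] F [ 1.1  -0.3  -0.03] T [-0.03 -0.01 -0.05] op 1.003 ff 0.0
heading -93.92 pitch 0.03
0.0000 0.0001 0.0002 0.8331 -0.0625 0.4014
0.0000 0.0001 0.0002 0.8333 -0.0626 0.7514
```

Call:
send_rows(moves="0 0 0 0.28 -0.02 0.05 1; 0 0 0 0.56 -0.04 0.15 1; 0 0 0 0.833 -0.063 0.3 1; 0 0 0 0.833 -0.063 0.5 1; 0 0 0 0.833 -0.063 0.65 1; 0 0 0 0.833 -0.063 0.75 1; 0 0 0 0.833 -0.063 0.75 1; 0 0 0 0.833 -0.063 0.75 -1; 0 0 0 0.833 -0.063 0.75 -1; 0 0 0 0.833 -0.063 0.75 -1; 0 0 0 0.833 -0.063 0.75 -1; 0 0 0 0.833 -0.063 0.75 -1", newtons=120)

```text
time: 2.4
eef_pos: [0.5401, 0.3674, 0.0718]
tcp_rot: [0.731, 0.682, 0.0, 0.0]
contact_force: [-2.8, -1.5, 6.3]
opening: 0.153
finger_force: 117.9
```

Call:
send_rows(moves="0 0 0 0 0 0 -1; 0 0 0 0 0 0 -1; 0 0 0 0 0 -0.02 -1; 0 0 0 0 0 -0.1 -1; 0 0 0 0 0 -0.3 -1; 0 0 0 0 0 -0.5 -1; 0 0 0 0 0 -0.7 -1; 0 0 0 0 0 -0.9 -1; 0 0 0 0 0 -1 -1; 0 0 0 0 0 -1 -1")

```text
time: 3.65
eef_pos: [0.5406, 0.3674, 0.2724]
tcp_rot: [0.731, 0.682, 0.002, 0.001]
contact_force: [-0.9, 0.6, -3.1]
opening: 0.15
finger_force: 118.1
```

```bash
python3 - <<'E'
from h import *
show()
c=cam('scene');d=cam('side')
def up(n):
    return cv2.resize(np.load(f'cam_{n}.npz')['img'][:,:,::-1],None,fx=1,fy=1)
s=ctrl.get_state(); Rm=R.from_quat(s['tcp_rot'])
# predicted hook & points along the pole; tool-frame: pole x=-tx, z=-tz, grip origin at tool z -0.005
for X in (-.108,.05,.15,.226,.30): 
    p=s['eef_pos']+Rm.apply([-X,0,-.005]); print(X,p.round(4),[tuple(np.round(proj(n,p),1)) for n in('scene','side')])
A=up('scene')[100:340,190:450]; B=up('side')[100:380,100:400]
M=np.zeros((560,800,3),np.uint8)
A=cv2.resize(up('scene')[120:300,250:450],(400,360)); 
M[:480,:390]=cv2.resize(up('scene')[140:300,270:400],(390,480)); M[:480,400:790]=cv2.resize(up('side')[160:320,150:280],(390,480))
cv2.imwrite('pics/g1.png',M)
E
```

```text
t 3.65 pos [0.5406 0.3674 0.2724] F [-0.86  0.58 -3.11] T [0.02 0.05 0.03] op 0.15 ff 118.10778860002756
heading -93.96 pitch -0.1
-0.108 [0.5467 0.4745 0.2732] [(np.float64(415.1), np.float64(262.1)), (np.float64(160.1), np.float64(330.0))]
0.05 [0.5357 0.3168 0.2734] [(np.float64(368.0), np.float64(232.9)), (np.float64(204.1), np.float64(288.3))]
0.15 [0.5288 0.2171 0.2736] [(np.float64(339.5), np.float64(215.3)), (np.float64(228.6), np.float64(265.1))]
0.226 [0.5236 0.1413 0.2737] [(np.float64(318.6), np.float64(202.4)), (np.float64(245.8), np.float64(248.9))]
0.3 [0.5185 0.0674 0.2738] [(np.float64(298.8), np.float64(190.1)), (np.float64(261.4), np.float64(234.1))]
```

View pics/g1.png

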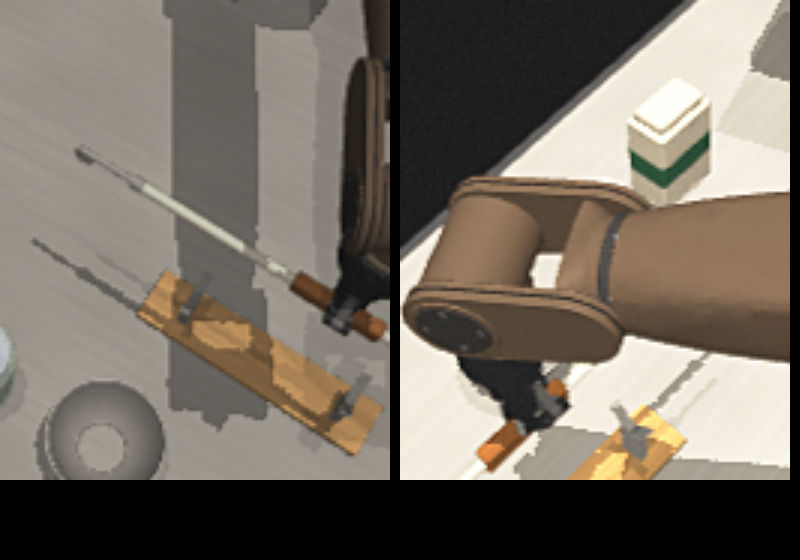

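Scene crop: the pole is held straight. The tube front is at about (317.7,201.7) against (318.6,202.4) predicted, and the handle front at (367,233) against (368,233). The nominal grasp geometry holds, so next comes the transit.

```bash
cat >> h.py <<'E'
HK=np.array([-.30,0,.0055]); BAR=np.array([.543,-.339,.495])
OUT=np.array([-.267,.964,0]); UP=np.array([0,0,1.])
def tcp(hook,rot): return np.array(hook)-rot.apply(HK)
def hookrow(out,up,head,pitch,lat=0):
    r=Rt(head,pitch); p=tcp(BAR+OUT*out+UP*up+lat*np.array([.964,.267,0]),r); return p.round(4),row(p,r)
E
python3 - <<'E'
from h import *
s=ctrl.get_state()
print(hookrow(.08,.05,-82,25)); 
r=Rt(-82,12); p=tcp(BAR+OUT*.25+UP*-.02,r); print(p,row(p,r))
E
```

```text
(array([0.4835, 0.0097, 0.4232]), '-0.0077 -0.0690 -0.0326 -1.8014 -0.1565 -0.7710')
[0.4352513  0.19372089 0.4180063 ] -0.0039 -0.0330 -0.0331 -0.9000 -0.4606 -0.7456
```

Call:
send_rows(moves="0 -0.005 -0.005 -0.1 -0.01 -0.2 -1; 0 -0.01 -0.01 -0.25 -0.03 -0.4 -1; 0 -0.015 -0.015 -0.4 -0.04 -0.55 -1; 0 -0.02 -0.02 -0.55 -0.06 -0.65 -1; 0 -0.025 -0.025 -0.7 -0.08 -0.7 -1; 0 -0.03 -0.03 -0.8 -0.1 -0.74 -1; 0 -0.033 -0.033 -0.9 -0.1 -0.75 -1; 0 -0.033 -0.033 -0.9 -0.1 -0.75 -1")

```text
time: 4.75
eef_pos: [0.5072, 0.1884, 0.4182]
tcp_rot: [0.653, 0.75, -0.077, 0.069]
contact_force: [0.2, 1.3, -1.4]
opening: 0.153
finger_force: 118.2
```

```bash
python3 - <<'E'
from h import *
show(); print(hookrow(.08,.05,-82,25))
E
```

```text
t 4.75 pos [0.5072 0.1884 0.4182] F [ 0.22  1.31 -1.45] T [0.24 0.08 0.01] op 0.153 ff 118.19851828739047
heading -81.95 pitch 11.78
(array([0.4835, 0.0097, 0.4232]), '-0.0040 -0.0367 0.0006 -0.8551 -0.2386 0.1588')
```

Call:
send_rows(moves="-0.001 -0.008 0 -0.15 -0.04 0.03 -1; -0.002 -0.016 0 -0.35 -0.09 0.06 -1; -0.003 -0.024 0 -0.53 -0.14 0.1 -1; -0.004 -0.031 0 -0.7 -0.19 0.13 -1; -0.004 -0.037 0 -0.8 -0.22 0.15 -1; -0.004 -0.037 0 -0.855 -0.239 0.159 -1; -0.004 -0.037 0 -0.855 -0.239 0.159 -1; -0.004 -0.037 0 -0.855 -0.239 0.159 -1")

```text
time: 5.75
eef_pos: [0.4842, 0.0107, 0.4252]
tcp_rot: [0.639, 0.738, -0.141, 0.165]
contact_force: [0.5, 0.7, -0.7]
opening: 0.152
finger_force: 118.2
```

```bash
cat >> h.py <<'E'
def snap(name,extra=()):
    s=ctrl.get_state(); hk=s['eef_pos']+R.from_quat(s['tcp_rot']).apply(HK)
    v=hk-BAR; print('hook',hk.round(4),'out,up,lat',(v@OUT).round(4),v[2].round(4),(v@[.964,.267,0]).round(4))
    M=np.zeros((480,800,3),np.uint8)
    for i,n in enumerate(('scene','side')):
        c=cam(n); u,v=proj(n,BAR); u0,v0=int(u)-28,int(v)-33
        if i==0: u0+=12
        im=c['image'][v0:v0+66,u0:u0+56,::-1]; M[:462,i*400:i*400+392]=cv2.resize(im,None,fx=7,fy=7,interpolation=cv2.INTER_CUBIC)
        print(n,'crop origin',u0,v0,'hook pred in crop',[(round((a-o+.5)*7+k,1)) for a,o,k in zip(proj(n,hk),(u0,v0),(400*i,0))],'bar',[(round((a-o+.5)*7+k,1)) for a,o,k in zip(proj(n,BAR),(u0,v0),(400*i,0))])
    cv2.imwrite(f'pics/{name}.png',M)
E
python3 - <<'E'
from h import *
show(); snap('e1'); print(hookrow(-.010,.035,-82,25))
E
```

```text
t 5.75 pos [0.4842 0.0107 0.4252] F [ 0.49  0.7  -0.7 ] T [ 0.41  0.06 -0.01] op 0.152 ff 118.2448660209775
heading -81.75 pitch 25.06
hook [ 0.5235 -0.2606  0.5473] out,up,lat 0.0808 0.0523 0.0022
scene crop origin 161 66 hook pred in crop [np.float64(285.6), np.float64(204.0)] bar [np.float64(118.4), np.float64(236.4)]
side crop origin 300 79 hook pred in crop [np.float64(573.0), np.float64(238.5)] bar [np.float64(603.5), np.float64(238.8)]
(array([ 0.5075, -0.0771,  0.4082]), '0.0008 0.0002 0.0007 -0.3725 0.0514 0.2687')
```

View pics/e1.png

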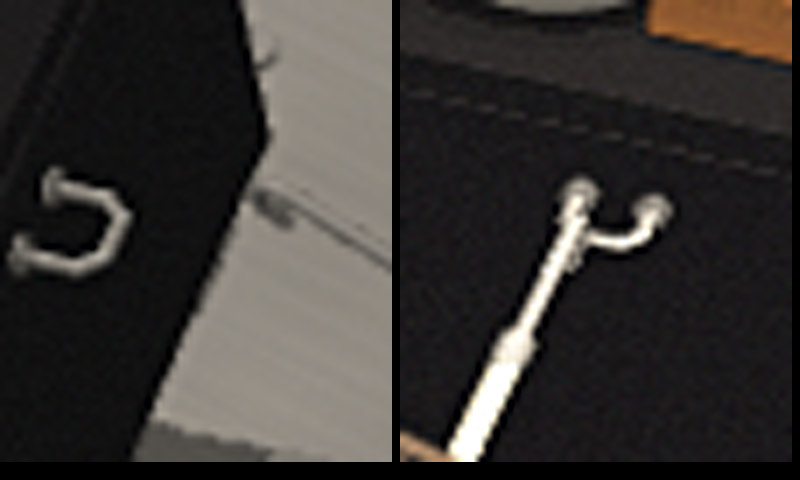

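Scene crop: the hook is centred near (272,206), with the bar near (119,238). Side crop: the hook is near (575,235), with the bar middle near (616,242). So the hook needs about 7 mm to the lateral minus side, and the bar is about 4 mm nearer than modelled.

```bash
python3 - <<'E'
from h import *
print(hookrow(-.006,.042,-82,25,-.005)); print(hookrow(.04,.045,-82,25,-.005))
E
```

```text
(array([ 0.5016, -0.0746,  0.4152]), '0.0008 0.0002 0.0007 -0.3722 0.0242 0.2298')
(array([ 0.4893, -0.0302,  0.4182]), '0.0008 0.0002 0.0007 -0.1718 -0.0044 0.1194')
```

Call:
send_rows(moves="0.001 0 0.001 -0.09 -0.005 0.06 -1; 0.001 0 0.001 -0.17 -0.004 0.12 -1; 0.001 0 0.001 -0.22 0.004 0.145 -1; 0.001 0 0.001 -0.27 0.01 0.175 -1; 0.001 0 0.001 -0.31 0.017 0.195 -1; 0.001 0 0.001 -0.34 0.02 0.212 -1; 0.001 0 0.001 -0.372 0.024 0.23 -1; 0.001 0 0.001 -0.372 0.024 0.23 -1; 0.001 0 0.001 -0.372 0.024 0.23 -1")

```text
time: 6.98
eef_pos: [0.5013, -0.075, 0.4152]
tcp_rot: [0.642, 0.736, -0.143, 0.164]
contact_force: [0.4, -0.2, -2.0]
opening: 0.154
finger_force: 118.3
```

```bash
python3 - <<'E'
from h import *
show(); snap('e2')
E
```

```text
t 6.975 pos [ 0.5013 -0.075   0.4152] F [ 0.4  -0.22 -2.04] T [ 0.4   0.03 -0.03] op 0.154 ff 118.26588621363044
heading -82.17 pitch 25.1
hook [ 0.5386 -0.3465  0.5375] out,up,lat -0.006 0.0425 -0.0062
scene crop origin 161 66 hook pred in crop [np.float64(90.3), np.float64(156.0)] bar [np.float64(118.4), np.float64(236.4)]
side crop origin 300 79 hook pred in crop [np.float64(633.6), np.float64(158.4)] bar [np.float64(603.5), np.float64(238.8)]
```

View pics/e2.png

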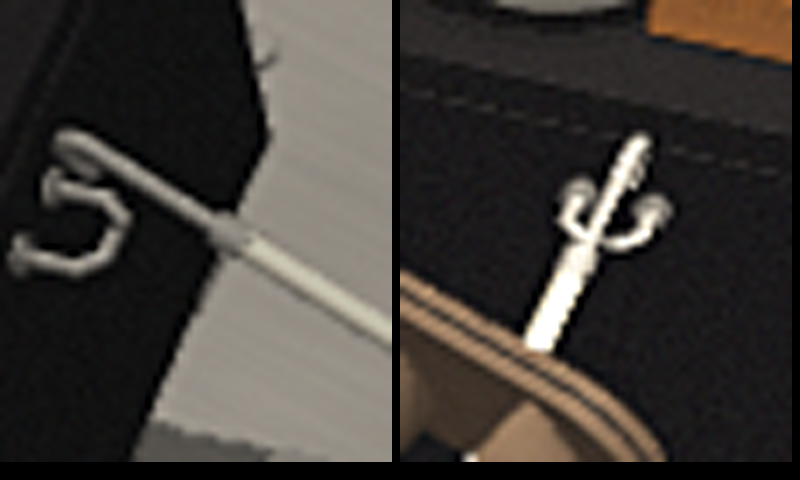

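Scene crop: the bend is at (60,135) and the tube/rod joint at (235,235). Side crop: the bend is at (640,135) and the tube joint at (582,250). The hook stands above and inside the bow, so I'll compare it with the model numerically.

```bash
python3 - <<'E'
from h import *
s=ctrl.get_state(); Rm=R.from_quat(s['tcp_rot'])
org={'scene':(161,66,0),'side':(300,79,400)}
def pr(nm,p): print(nm,[tuple(round((a-o)*7+3.5+k,1) for a,o,k in zip(proj(n,p),org[n][:2],(org[n][2],0))) for n in org])
g=np.array([0,0,-.0035])
P=lambda X,Z: s['eef_pos']+Rm.apply(g+[-X,0,-Z])
pr('bend ctr rod',P(.3125,-.009)); pr('bend top',P(.307,-.002)); pr('tip end',P(.2905,-.018)); pr('tube joint',P(.228,0)); pr('axis.26',P(.26,0))
lat=np.array([.964,.267,0])
for nm,l,o in [('bar',0,0),('b+',.01,0),('b-',-.01,0),('legbase+',.018,-.034),('legbase-',-.018,-.034),('leg mid+',.018,-.015),('legmid-',-.018,-.015)]: pr(nm,BAR+lat*l+OUT*o)
E
```

```text
bend ctr rod [(np.float64(62.8), np.float64(138.6)), (np.float64(644.1), np.float64(136.5))]
bend top [(np.float64(78.4), np.float64(138.5)), (np.float64(639.4), np.float64(137.4))]
tip end [(np.float64(106.7), np.float64(179.0)), (np.float64(625.6), np.float64(185.7))]
tube joint [(np.float64(252.4), np.float64(245.4)), (np.float64(570.9), np.float64(275.1))]
axis.26 [(np.float64(183.0), np.float64(201.6)), (np.float64(598.9), np.float64(217.8))]
bar [(np.float64(118.4), np.float64(236.4)), (np.float64(603.5), np.float64(238.8))]
b+ [(np.float64(110.0), np.float64(255.6)), (np.float64(583.1), np.float64(234.1))]
b- [(np.float64(126.8), np.float64(217.4)), (np.float64(624.0), np.float64(243.4))]
legbase+ [(np.float64(25.5), np.float64(253.0)), (np.float64(584.2), np.float64(192.3))]
legbase- [(np.float64(56.5), np.float64(184.5)), (np.float64(656.7), np.float64(208.6))]
leg mid+ [(np.float64(68.9), np.float64(263.1)), (np.float64(574.5), np.float64(213.4))]
legmid- [(np.float64(99.5), np.float64(194.4)), (np.float64(647.7), np.float64(230.0))]
```

```bash
python3 - <<'E'
from h import *
for a in [(-.013,.042),(-.013,.025),(-.013,.007)]: print(hookrow(*a,-82,25,-.002))
E
```

```text
(array([ 0.5064, -0.0805,  0.4152]), '-0.0003 0.0003 -0.0004 -0.0281 0.0215 0.0136')
(array([ 0.5064, -0.0805,  0.3982]), '-0.0003 0.0003 -0.0004 0.0080 0.0216 0.0905')
(array([ 0.5064, -0.0805,  0.3802]), '-0.0003 0.0003 -0.0004 0.0461 0.0216 0.1720')
```

Call:
send_rows(moves="0 0 0 -0.028 0.021 0.014 -1; 0 0 0 -0.028 0.021 0.014 -1; 0 0 0 -0.01 0.021 0.052 -1; 0 0 0 0.008 0.021 0.09 -1; 0 0 0 0.018 0.021 0.112 -1; 0 0 0 0.028 0.021 0.133 -1; 0 0 0 0.037 0.021 0.153 -1; 0 0 0 0.046 0.021 0.172 -1; 0 0 0 0.046 0.021 0.172 -1")

```text
time: 8.2
eef_pos: [0.5062, -0.0808, 0.3797]
tcp_rot: [0.641, 0.736, -0.143, 0.163]
contact_force: [0.2, -0.4, -2.6]
opening: 0.153
finger_force: 118.3
```

```bash
python3 - <<'E'
from h import *
show(); snap('e3')
for a in [(-.006,.003),(0,.000),(.003,-.001)]: print(hookrow(*a,-82,25,-.002))
E
```

```text
t 8.2 pos [ 0.5062 -0.0808  0.3797] F [ 0.24 -0.36 -2.61] T [0.4  0.01 0.05] op 0.153 ff 118.26455432921648
heading -82.16 pitch 25.1
hook [ 0.5435 -0.3522  0.502 ] out,up,lat -0.0129 0.007 -0.003
scene crop origin 161 66 hook pred in crop [np.float64(88.4), np.float64(213.5)] bar [np.float64(118.4), np.float64(236.4)]
side crop origin 300 79 hook pred in crop [np.float64(618.3), np.float64(213.2)] bar [np.float64(603.5), np.float64(238.8)]
(array([ 0.5045, -0.0738,  0.3762]), '-0.0003 0.0003 -0.0005 0.0415 -0.0043 0.0035')
(array([ 0.5029, -0.068 ,  0.3732]), '-0.0003 0.0003 -0.0005 0.0748 -0.0083 0.0044')
(array([ 0.5021, -0.0651,  0.3722]), '-0.0003 0.0003 -0.0005 0.0904 -0.0103 0.0026')
```

Call:
send_rows(moves="0 0 0 0.02 -0.002 0.002 -1; 0 0 0 0.04 -0.004 0.003 -1; 0 0 0 0.058 -0.006 0.004 -1; 0 0 0 0.075 -0.008 0.004 -1; 0 0 0 0.075 -0.008 0.004 -1; 0 0 0 0.075 -0.008 0.004 -1")

```text
time: 9.05
eef_pos: [0.5029, -0.0679, 0.3731]
tcp_rot: [0.642, 0.736, -0.143, 0.164]
contact_force: [-0.8, -0.4, -2.1]
opening: 0.151
finger_force: 118.3
```

```bash
python3 - <<'E'
from h import *
show(); snap('e4')
for a in [(0.001,.000,-82,17),(.001,.000,-82,8),(.001,-.000,-82,0)]: print(hookrow(*a,-.002))
E
```

```text
t 9.05 pos [ 0.5029 -0.0679  0.3731] F [-0.81 -0.44 -2.11] T [0.41 0.03 0.03] op 0.151 ff 118.26573399826884
heading -82.17 pitch 25.12
hook [ 0.5402 -0.3393  0.4955] out,up,lat 0.0005 0.0005 -0.0027
scene crop origin 161 66 hook pred in crop [np.float64(121.6), np.float64(230.7)] bar [np.float64(118.4), np.float64(236.4)]
side crop origin 300 79 hook pred in crop [np.float64(609.0), np.float64(239.7)] bar [np.float64(603.5), np.float64(238.8)]
(array([ 0.5007, -0.0529,  0.4125]), '-0.0003 0.0225 -0.0005 -0.0146 -0.0012 -0.2107')
(array([ 0.4994, -0.0436,  0.4587]), '-0.0002 0.0475 -0.0005 -0.0702 -0.0014 -0.4395')
(array([ 0.4991, -0.0415,  0.5005]), '-0.0002 0.0698 -0.0005 -0.1492 -0.0016 -0.6333')
```

View pics/e4.png

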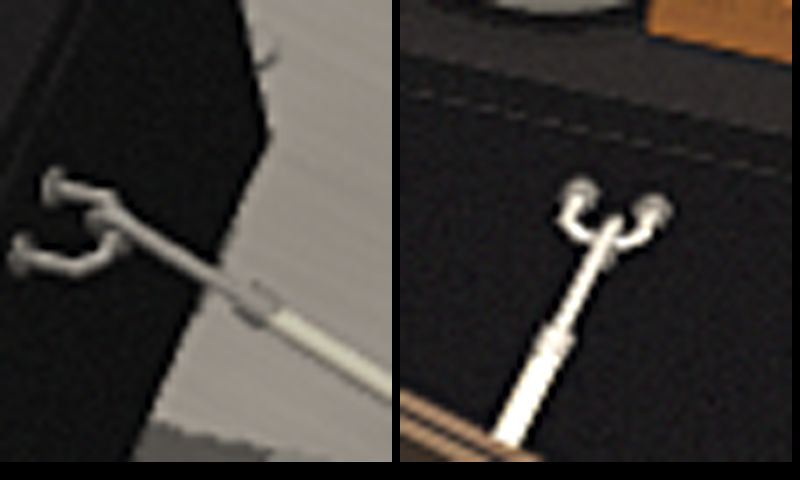

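Both views show the hook in the bow, with the shank over the bar at about (110,205) in scene and (610,235) in side and the tip behind it. Next I'll level the pole about the bar.

```bash
python3 - <<'E'
from h import *
for p in (21,17,13,8,4,0): print(hookrow(.0015,0,-82,p,0.0)[1])
E
```

```text
-0.0003 0.0114 -0.0005 0.0020 0.0086 -0.1085
-0.0003 0.0225 -0.0005 -0.0111 0.0084 -0.2124
-0.0002 0.0337 -0.0005 -0.0314 0.0083 -0.3151
-0.0002 0.0475 -0.0005 -0.0667 0.0081 -0.4411
-0.0002 0.0587 -0.0005 -0.1028 0.0081 -0.5394
-0.0002 0.0698 -0.0005 -0.1457 0.0080 -0.6350
```

Call:
send_rows(moves="0 0.0057 0 0.002 0.004 -0.054 -1; 0 0.0114 0 0.002 0.008 -0.1085 -1; 0 0.017 0 -0.004 0.008 -0.161 -1; 0 0.0225 0 -0.011 0.008 -0.2124 -1; 0 0.028 0 -0.021 0.008 -0.264 -1; 0 0.0337 0 -0.0314 0.008 -0.315 -1; 0 0.0406 0 -0.048 0.008 -0.379 -1; 0 0.0475 0 -0.0667 0.008 -0.441 -1; 0 0.053 0 -0.084 0.008 -0.491 -1; 0 0.0587 0 -0.103 0.008 -0.5394 -1; 0 0.0643 0 -0.124 0.008 -0.588 -1; 0 0.0698 0 -0.1457 0.008 -0.635 -1")

```text
time: 10.65
eef_pos: [0.5008, -0.0404, 0.501]
tcp_rot: [0.657, 0.754, 0.001, -0.001]
contact_force: [-0.3, 0.8, -1.5]
opening: 0.151
finger_force: 118.2
```

```bash
cat >> h.py <<'E'
# bar position for opening phi, relative to shut bar (out,up)
def arc(phi): 
    c,s=np.cos(phi),np.sin(phi); return .205*s+.034*c-.034, .205*c-.034*s-.205
def path(phis,seat,dz,head,pitch0,pitch1,lat=0):
    for i,p in enumerate(phis):
        o,u=arc(p); pi=pitch0+(pitch1-pitch0)*(i+1)/len(phis)
        print(round(p,3),hookrow(o+seat,u+dz,head,pi,lat)[1])
E
python3 - <<'E'
from h import *
show(); s=ctrl.get_state(); hk=s['eef_pos']+R.from_quat(s['tcp_rot']).apply(HK); v=hk-BAR; print((v@OUT).round(4),v[2].round(4))
path([0.01,.04,.07,.1,.15,.2],.006,0,-82,0,-2)
E
```

```text
t 10.65 pos [ 0.5008 -0.0404  0.501 ] F [-0.28  0.83 -1.51] T [ 0.01  0.02 -0.01] op 0.151 ff 118.23078459128737
heading -82.19 pitch -0.14
0.0017 -0.0002
0.01 -0.0001 0.0005 -0.0005 0.0321 -0.0043 -0.0042
0.04 -0.0001 0.0015 -0.0005 0.0623 -0.0084 -0.0070
0.07 -0.0001 0.0024 -0.0005 0.0921 -0.0124 -0.0089
0.1 -0.0001 0.0033 -0.0005 0.1217 -0.0165 -0.0098
0.15 -0.0001 0.0043 -0.0005 0.1707 -0.0231 -0.0036
0.2 -0.0001 0.0052 -0.0005 0.2188 -0.0296 0.0051
```

Call:
send_rows(moves="0 0 0 0.015 -0.002 -0.002 -1; 0 0 0 0.03 -0.004 -0.004 -1; 0 0.001 0 0.04 -0.005 -0.005 -1; 0 0.001 0 0.05 -0.006 -0.006 -1; 0 0.001 0 0.06 -0.008 -0.007 -1")

```text
time: 11.28
eef_pos: [0.4975, -0.0294, 0.5011]
tcp_rot: [0.658, 0.753, 0.001, -0.002]
contact_force: [-0.4, -2.3, -2.1]
opening: 0.155
finger_force: 118.2
```

```bash
python3 - <<'E'
from h import *
show(); s=ctrl.get_state(); hk=s['eef_pos']+R.from_quat(s['tcp_rot']).apply(HK); v=hk-BAR; print((v@OUT).round(4),v[2].round(4))
path([.07,.1,.15,.2,.25,.3],.006,0,-82,-1,-3)
E
```

```text
t 11.275 pos [ 0.4975 -0.0294  0.5011] F [-0.36 -2.31 -2.13] T [-0.45 -0.08  0.02] op 0.155 ff 118.21674540638924
heading -82.24 pitch -0.27
0.0133 -0.0008
0.07 -0.0003 0.0030 -0.0007 0.0347 -0.0036 -0.0172
0.1 -0.0003 0.0039 -0.0007 0.0643 -0.0077 -0.0181
0.15 -0.0003 0.0048 -0.0007 0.1132 -0.0143 -0.0117
0.2 -0.0003 0.0057 -0.0007 0.1612 -0.0209 -0.0029
0.25 -0.0003 0.0067 -0.0007 0.2082 -0.0273 0.0083
0.3 -0.0003 0.0076 -0.0007 0.2542 -0.0336 0.0219
```

Call:
send_rows(moves="0 0.001 0 0.012 -0.001 -0.006 -1; 0 0.002 0 0.024 -0.003 -0.012 -1; 0 0.003 0 0.035 -0.004 -0.017 -1; 0 0.003 0 0.05 -0.006 -0.018 -1; 0 0.004 0 0.064 -0.008 -0.018 -1")

```text
time: 11.9
eef_pos: [0.4942, -0.0159, 0.5056]
tcp_rot: [0.657, 0.754, 0.01, -0.012]
contact_force: [0.9, -0.7, -2.2]
opening: 0.156
finger_force: 118.2
```

```bash
python3 - <<'E'
from h import *
show(); s=ctrl.get_state(); hk=s['eef_pos']+R.from_quat(s['tcp_rot']).apply(HK); v=hk-BAR; print((v@OUT).round(4),v[2].round(4))
path([.15,.2,.25,.3,.35,.4],.006,0,-82,-2,-5)
def brg(n):
    im=cam(n)['image'].astype(int); M=(im.min(2)>120)&(im.max(2)-im.min(2)<40); return M
o,u=arc(.1); print([np.round(proj(n,BAR+OUT*o+UP*u),1) for n in('scene','side')])
E
```

```text
t 11.9 pos [ 0.4942 -0.0159  0.5056] F [ 0.87 -0.68 -2.22] T [-0.27  0.04 -0.03] op 0.156 ff 118.23665499687195
heading -82.17 pitch -1.84
0.0274 -0.0045
0.15 -0.0000 0.0018 -0.0005 0.0437 -0.0070 -0.0016
0.2 -0.0000 0.0032 -0.0005 0.0912 -0.0135 0.0041
0.25 -0.0000 0.0046 -0.0005 0.1376 -0.0199 0.0123
0.3 -0.0000 0.0060 -0.0005 0.1828 -0.0262 0.0228
0.35 -0.0000 0.0074 -0.0005 0.2267 -0.0323 0.0356
0.4 -0.0000 0.0088 -0.0005 0.2691 -0.0382 0.0506
[array([184.3, 101.7]), array([326.9, 117.1])]
```

```bash
python3 - <<'E'
from h import *
for n,(u,v) in {'side':(336.4,109),'scene':(161+52/7,66+187/7)}.items():
    old=np.load(f'cam_{n}.npz')['img'].copy(); u,v=int(u),int(v)
    T=old[v-4:v+5,u-4:u+5]; c=cam(n)['image']
    S=c[v-15:v+40,u-25:u+26]; m=cv2.matchTemplate(S,T,cv2.TM_CCOEFF_NORMED); _,b,_,l=cv2.minMaxLoc(m)
    print(n,'moved',l[0]-21,l[1]-11,b)
    lat=np.array([.964,.267,0])
    for phi in (0,.05,.1,.15):
        o,w=.205*np.sin(phi),.205*np.cos(phi)-.205
        print(phi,np.round(np.array(proj(n,BAR-lat*.018+OUT*(o-.034)+UP*w))-proj(n,BAR-lat*.018-OUT*.034),1))
E
```

```text
side moved -21 24 0.7443947792053223
0 [0. 0.]
0.05 [-0.7  1.7]
0.1 [-1.4  3.6]
0.15 [-2.2  5.5]
scene moved 4 12 0.9409565925598145
0 [0. 0.]
0.05 [3.3 0.8]
0.1 [6.7 1.7]
0.15 [10.   2.8]
```

```bash
cat > flap.py <<'E'
from h import *
# wide template of plain bow roots taken from start-like e4 picture, scored along the phi curve
import os
def est(save=False):
    tot={}
    st=ctrl.get_state()
    for n in('scene','side'):
        f=f'ref_{n}.png'
        if not os.path.exists(f): raise SystemExit('no ref')
        ref=cv2.imread(f).astype(np.float32); cur=cam(n)['image'][:,:,::-1].astype(np.float32)
        lat=np.array([.964,.267,0])
        # sample points on the face & legs as 3d points at phi=0, colour them in ref, compare at phi
        L,Z=np.meshgrid(np.linspace(-.19,.19,96),np.linspace(.10,.238,36)); 
        def uv(phi):
            base=BAR-.034*OUT-.205*UP
            o=np.sin(phi)*Z;u=np.cos(phi)*Z
            P=base+L[...,None]*lat+o[...,None]*OUT+u[...,None]*UP
            q=np.array([proj(n,p) for p in P.reshape(-1,3)],np.float32).reshape(L.shape+(2,)); return q
        q0=uv(0); r=cv2.remap(ref,q0[...,0],q0[...,1],cv2.INTER_LINEAR).mean(2)
        for phi in np.arange(0,1.4,.02):
            q=uv(phi); c=cv2.remap(cur,q[...,0],q[...,1],cv2.INTER_LINEAR).mean(2)
            tot.setdefault(round(float(phi),2),[]).append(np.mean(c>90))
    return tot
E
python3 - <<'E'
from h import *
# top edge of the flap: dark->?; print side view brightness profile along flap top edge normal, cur image, at lateral +-0.12
lat=np.array([.964,.267,0]); base=BAR-.034*OUT-.205*UP
for n in('scene','side'):
    img=np.load(f'cam_{n}.npz')['img'].mean(2).astype(np.float32)
    for l in(-.15,-.1,.1,.15):
        out=[]
        for o in np.arange(-.02,.08,.004):
            u,v=proj(n,base+lat*l+OUT*o+UP*.2395)
            out.append(int(cv2.getRectSubPix(img,(1,1),(float(u),float(v)))[0,0]))
        print(n,l,out)
E
```

```text
scene -0.15 [30, 32, 21, 17, 17, 19, 18, 18, 17, 21, 30, 31, 25, 14, 15, 10, 37, 139, 143, 140, 140, 141, 142, 142, 143]
scene -0.1 [28, 30, 20, 17, 18, 17, 17, 17, 19, 23, 29, 30, 23, 16, 17, 16, 14, 16, 15, 15, 7, 61, 142, 148, 145]
scene 0.1 [31, 28, 17, 16, 19, 19, 17, 18, 17, 29, 31, 32, 19, 15, 14, 15, 16, 17, 16, 16, 16, 16, 16, 16, 15]
scene 0.15 [30, 28, 16, 18, 20, 18, 21, 18, 18, 29, 30, 31, 19, 15, 15, 14, 15, 14, 16, 15, 15, 15, 16, 14, 15]
side -0.15 [23, 21, 27, 44, 95, 126, 120, 118, 117, 116, 85, 56, 41, 43, 35, 20, 21, 21, 20, 24, 61, 102, 123, 122, 121]
side -0.1 [23, 23, 28, 71, 109, 130, 130, 128, 129, 127, 104, 43, 43, 73, 113, 119, 119, 119, 120, 121, 120, 122, 122, 123, 122]
side 0.1 [86, 84, 83, 81, 78, 81, 102, 118, 105, 90, 107, 125, 128, 113, 77, 59, 60, 62, 64, 62, 61, 62, 63, 64, 62]
side 0.15 [127, 123, 98, 69, 59, 60, 61, 60, 67, 78, 90, 81, 71, 58, 52, 50, 46, 44, 45, 43, 46, 55, 56, 52, 48]
```

Profile across the scene view: the flap's top strip shows at 16–28 mm out, so the flap is at about 0.1 rad and hooked. I'll carry on with the pole nosing down.

```bash
cat >> h.py <<'E'
def path2(phis,p0,p1,head=-82,lat=0,ahead=.005,low=.0025):
    hk=HK+np.array([-ahead,0,low])
    for i,p in enumerate(phis):
        o,u=arc(p); r=Rt(head,p0+(p1-p0)*(i+1)/len(phis))
        print(round(p,3),row(BAR+OUT*o+UP*u+lat*np.array([.964,.267,0])-r.apply(hk),r))
def edge(n='scene'):
    lat=np.array([.964,.267,0]); base=BAR-.034*OUT-.205*UP
    img=cam(n)['image'].mean(2).astype(np.float32); ph=np.arange(0,1.5,.02); tot=[]
    for phi in ph:
        o=np.array([np.cos(phi),np.sin(phi)])  # outer-face normal offset
        vals=[]
        for l in np.linspace(-.17,.17,18):
            g=lambda a,z:(base+lat*l+OUT*(np.sin(phi)*z+np.cos(phi)*a)+UP*(np.cos(phi)*z-np.sin(phi)*a))
            f=lambda p:cv2.getRectSubPix(img,(1,1),tuple(map(float,proj(n,p))))[0,0]
            vals.append(f(g(-.006,.24))-.5*f(g(.006,.24))-.5*f(g(-.018,.24)))
        tot.append(np.median(vals))
    i=int(np.argmax(tot)); print('phi est',ph[i].round(2),round(float(tot[i]),1),'| top3',ph[np.argsort(tot)[::-1][:4]].round(2))
E
python3 - <<'E'
from h import *
edge(); path2([.12,.15,.18,.21,.24,.27,.30,.33,.36,.38],-1.8,-18)
E
```

```text
phi est 0.42 46.0 | top3 [0.42 0.4  0.12 0.1 ]
0.12 -0.0000 0.0043 -0.0004 0.0077 0.0007 -0.0503
0.15 -0.0000 0.0088 -0.0004 0.0340 -0.0032 -0.0831
0.18 -0.0000 0.0133 -0.0004 0.0588 -0.0072 -0.1150
0.21 -0.0000 0.0178 -0.0004 0.0820 -0.0110 -0.1459
0.24 -0.0000 0.0223 -0.0004 0.1036 -0.0148 -0.1758
0.27 -0.0000 0.0268 -0.0004 0.1237 -0.0186 -0.2046
0.3 -0.0000 0.0313 -0.0004 0.1421 -0.0223 -0.2324
0.33 -0.0000 0.0358 -0.0004 0.1590 -0.0260 -0.2590
0.36 0.0000 0.0403 -0.0004 0.1741 -0.0296 -0.2846
0.38 0.0000 0.0448 -0.0004 0.1790 -0.0319 -0.3147
```

Call:
send_rows(moves="0 0.0043 0 0.008 0.001 -0.05 -1; 0 0.0088 0 0.034 -0.003 -0.083 -1; 0 0.0133 0 0.059 -0.007 -0.115 -1; 0 0.0178 0 0.082 -0.011 -0.146 -1; 0 0.0223 0 0.104 -0.015 -0.176 -1; 0 0.0268 0 0.124 -0.019 -0.205 -1; 0 0.0313 0 0.142 -0.022 -0.232 -1; 0 0.0358 0 0.159 -0.026 -0.259 -1; 0 0.0403 0 0.174 -0.03 -0.285 -1; 0 0.0448 0 0.179 -0.032 -0.315 -1; 0 0.0448 0 0.179 -0.032 -0.315 -1")

```text
time: 13.42
eef_pos: [0.4834, 0.0162, 0.57]
tcp_rot: [0.649, 0.744, 0.103, -0.118]
contact_force: [-0.7, -0.1, -2.2]
opening: 0.152
finger_force: 118.2
```

```bash
python3 - <<'E'
from h import *
show(); edge(); path2(np.arange(.40,.61,.02),-18,-20)
E
```

```text
t 13.425 pos [0.4834 0.0162 0.57  ] F [-0.65 -0.08 -2.22] T [-0.13 -0.04 -0.02] op 0.152 ff 118.2033027894795
heading -82.21 pitch -17.98
phi est 0.44 61.0 | top3 [0.44 0.46 0.42 0.34]
0.4 0.0001 0.0006 -0.0006 0.0155 -0.0025 0.0125
0.42 0.0001 0.0011 -0.0006 0.0283 -0.0048 0.0237
0.44 0.0001 0.0016 -0.0006 0.0408 -0.0071 0.0352
0.46 0.0001 0.0021 -0.0006 0.0529 -0.0094 0.0470
0.48 0.0001 0.0026 -0.0006 0.0647 -0.0116 0.0590
0.5 0.0001 0.0031 -0.0006 0.0762 -0.0138 0.0712
0.52 0.0001 0.0036 -0.0006 0.0872 -0.0160 0.0837
0.54 0.0001 0.0041 -0.0006 0.0979 -0.0181 0.0964
0.56 0.0001 0.0046 -0.0006 0.1083 -0.0202 0.1093
0.58 0.0001 0.0052 -0.0006 0.1183 -0.0222 0.1224
0.6 0.0001 0.0057 -0.0006 0.1279 -0.0242 0.1358
```

```bash
python3 - <<'E'
from h import *
M=np.zeros((560,800,3),np.uint8); o,w=arc(.37); P=BAR+OUT*o+UP*w; s=ctrl.get_state(); Rm=R.from_quat(s['tcp_rot'])
for i,n in enumerate(('scene','side')):
    c=cam(n); u,v=proj(n,P); u0,v0=int(u)-33,int(v)-46
    im=c['image'][v0:v0+93,u0:u0+66,::-1]; M[:558,i*400:i*400+396]=np.clip(cv2.resize(im,None,fx=6,fy=6,interpolation=cv2.INTER_CUBIC).astype(float)*1.6,0,255)
    f=lambda p:tuple((round(float((a-q)*6+3+k)) for a,q,k in zip(proj(n,p),(u0,v0),(400*i,0))))
    hp=lambda X,Z:s['eef_pos']+Rm.apply([-X,0,-.0035-Z])
    print(n,'bar.37',f(P),'hook',f(hp(.3,-.009)),'bend',f(hp(.3125,-.009)),'tip',f(hp(.2905,-.018)))
    lat=np.array([.964,.267,0]); base=BAR-.034*OUT-.205*UP
    for phi in(.3,.37,.44): print(phi,[f(base+lat*l+OUT*np.sin(phi)*.24+UP*np.cos(phi)*.24) for l in(-.08,.08)],'bar',f(BAR+OUT*arc(phi)[0]+UP*arc(phi)[1]))
cv2.imwrite('pics/f1.png',M)
E
```

```text
scene bar.37 (202, 280) hook (212, 277) bend (191, 274) tip (235, 292)
0.3 [(173, 70), (59, 338)] bar (175, 265)
0.37 [(206, 84), (94, 352)] bar (202, 280)
0.44 [(238, 100), (128, 368)] bar (228, 294)
side bar.37 (601, 281) hook (601, 282) bend (608, 276) tip (591, 302)
0.3 [(778, 202), (488, 136)] bar (609, 257)
0.37 [(770, 227), (479, 160)] bar (601, 281)
0.44 [(761, 254), (469, 186)] bar (594, 305)
```

View pics/f1.png

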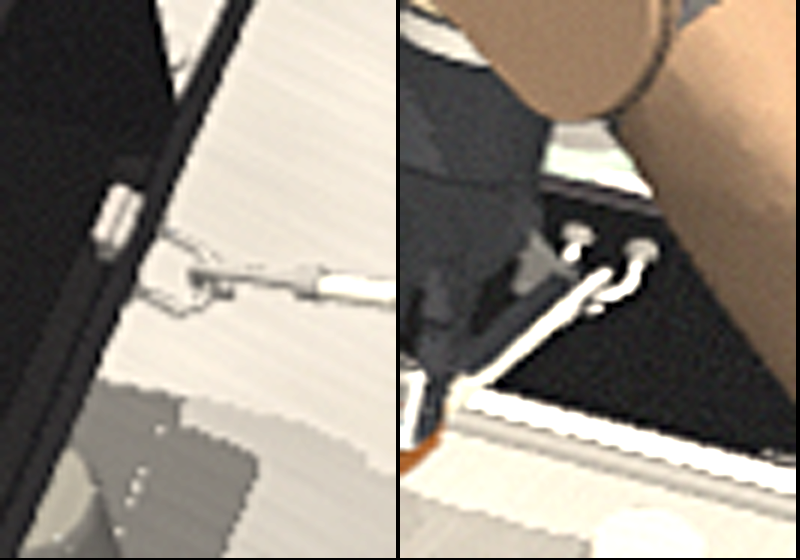

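Scene shows the flap's outer top edge through about (208,84) and (100,352), which matches 0.37 rad. The hook at (205,283) is round the bar in both views, so I'll lower it slowly.

Call:
send_rows(moves="0 0.001 0 0.016 -0.003 0.013 -1; 0 0.001 0 0.028 -0.005 0.024 -1; 0 0.002 0 0.041 -0.007 0.035 -1; 0 0.002 0 0.053 -0.009 0.047 -1; 0 0.003 0 0.065 -0.012 0.059 -1; 0 0.003 0 0.076 -0.014 0.071 -1; 0 0.004 0 0.087 -0.016 0.084 -1; 0 0.004 0 0.098 -0.018 0.096 -1; 0 0.005 0 0.108 -0.02 0.109 -1; 0 0.005 0 0.118 -0.022 0.122 -1; 0 0.006 0 0.128 -0.024 0.136 -1; 0 0.006 0 0.128 -0.024 0.136 -1")

```text
time: 15.08
eef_pos: [0.474, 0.0484, 0.5514]
tcp_rot: [0.647, 0.742, 0.115, -0.132]
contact_force: [-0.2, 0.8, -2.6]
opening: 0.155
finger_force: 118.0
```

```bash
cat >> h.py <<'E'
def edge2(n='scene',lo=0,hi=1.5):
    # flap's outer top edge in scene: dark flap -> brighter table just beyond it
    lat=np.array([.964,.267,0]); base=BAR-.034*OUT-.205*UP
    img=cam(n)['image'].mean(2).astype(np.float32); ph=np.arange(lo,hi,.02); tot=[]
    f=lambda p:cv2.getRectSubPix(img,(1,1),tuple(map(float,proj(n,p))))[0,0]
    for phi in ph:
        v=[]
        for l in np.linspace(-.18,.18,25):
            g=lambda z:base+lat*l+OUT*np.sin(phi)*z+UP*np.cos(phi)*z
            v.append(f(g(.25))-f(g(.23)) if True else 0)
        tot.append(np.median(v))
    i=int(np.argmax(tot)); print('edge2 phi',ph[i].round(2),tot[i].round(1),ph[np.argsort(tot)[::-1][:3]].round(2))
E
python3 - <<'E'
from h import *
show(); edge2(); edge(); path2(np.arange(.62,.83,.02),-20,-20)
E
```

```text
t 15.075 pos [0.474  0.0484 0.5514] F [-0.16  0.75 -2.62] T [ 0.19  0.1  -0.07] op 0.155 ff 118.0222986638546
heading -82.19 pitch -20.16
edge2 phi 0.68 104.7 [0.68 0.66 0.7 ]
phi est 0.72 64.2 | top3 [0.72 0.74 0.7  0.32]
0.62 0.0001 -0.0004 -0.0005 0.0078 -0.0019 0.0172
0.64 0.0001 -0.0004 -0.0005 0.0163 -0.0038 0.0361
0.66 0.0001 -0.0004 -0.0005 0.0244 -0.0057 0.0552
0.68 0.0001 -0.0004 -0.0005 0.0321 -0.0075 0.0744
0.7 0.0001 -0.0004 -0.0005 0.0394 -0.0093 0.0938
0.72 0.0001 -0.0004 -0.0005 0.0463 -0.0111 0.1133
0.74 0.0001 -0.0004 -0.0005 0.0528 -0.0128 0.1329
0.76 0.0001 -0.0004 -0.0005 0.0589 -0.0145 0.1527
0.78 0.0001 -0.0004 -0.0005 0.0647 -0.0161 0.1726
0.8 0.0001 -0.0004 -0.0005 0.0700 -0.0177 0.1926
0.82 0.0001 -0.0004 -0.0005 0.0750 -0.0193 0.2128
```

Call:
send_rows(moves="0 0 0 0.008 -0.002 0.017 -1; 0 0 0 0.016 -0.004 0.036 -1; 0 0 0 0.024 -0.006 0.055 -1; 0 0 0 0.032 -0.007 0.074 -1; 0 0 0 0.039 -0.009 0.094 -1; 0 0 0 0.046 -0.011 0.113 -1; 0 0 0 0.053 -0.013 0.133 -1; 0 0 0 0.059 -0.015 0.153 -1; 0 0 0 0.065 -0.016 0.173 -1; 0 0 0 0.07 -0.018 0.193 -1; 0 0 0 0.075 -0.019 0.213 -1; 0 0 0 0.075 -0.019 0.213 -1")

```text
time: 16.68
eef_pos: [0.4664, 0.0758, 0.5161]
tcp_rot: [0.648, 0.742, 0.114, -0.132]
contact_force: [0.1, -4.0, -6.6]
opening: 0.152
finger_force: 117.8
```

```bash
python3 - <<'E'
from h import *
show(); edge2(); edge(); path2(np.arange(.83,1.05,.015),-20,-20)
E
```

```text
t 16.675 pos [0.4664 0.0758 0.5161] F [ 0.08 -3.99 -6.57] T [-0.59 -0.08 -0.02] op 0.152 ff 117.84542430192232
heading -82.25 pitch -20.07
edge2 phi 0.92 133.7 [0.92 0.9  0.94]
phi est 0.98 65.6 | top3 [0.98 0.96 0.32 0.34]
0.83 0.0000 -0.0001 -0.0007 0.0056 -0.0011 0.0092
0.845 0.0000 -0.0001 -0.0007 0.0089 -0.0022 0.0243
0.86 0.0000 -0.0001 -0.0007 0.0120 -0.0033 0.0396
0.875 0.0000 -0.0001 -0.0007 0.0149 -0.0043 0.0549
0.89 0.0000 -0.0001 -0.0007 0.0175 -0.0053 0.0702
0.905 0.0000 -0.0001 -0.0007 0.0199 -0.0063 0.0856
0.92 0.0000 -0.0001 -0.0007 0.0221 -0.0073 0.1010
0.935 0.0000 -0.0001 -0.0007 0.0240 -0.0083 0.1164
0.95 0.0000 -0.0001 -0.0007 0.0258 -0.0092 0.1319
0.965 0.0000 -0.0001 -0.0007 0.0272 -0.0101 0.1474
0.98 0.0000 -0.0001 -0.0007 0.0285 -0.0109 0.1629
0.995 0.0000 -0.0001 -0.0007 0.0295 -0.0118 0.1784
1.01 0.0000 -0.0001 -0.0007 0.0303 -0.0126 0.1939
1.025 0.0000 -0.0001 -0.0007 0.0309 -0.0133 0.2095
1.04 0.0000 -0.0001 -0.0007 0.0312 -0.0141 0.2251
```

```bash
python3 - <<'E'
from h import *
path2(np.arange(.84,.96,.02),-20,-20,ahead=.002)
E
```

```text
0.84 0.0000 -0.0001 -0.0007 -0.0071 -0.0018 0.0193
0.86 0.0000 -0.0001 -0.0007 -0.0030 -0.0032 0.0396
0.88 0.0000 -0.0001 -0.0007 0.0008 -0.0046 0.0600
0.9 0.0000 -0.0001 -0.0007 0.0042 -0.0059 0.0804
0.92 0.0000 -0.0001 -0.0007 0.0071 -0.0073 0.1010
0.94 0.0000 -0.0001 -0.0007 0.0096 -0.0085 0.1215
```

Call:
send_rows(moves="0 0 0 -0.008 -0.001 0.01 -1; 0 0 0 -0.007 -0.002 0.019 -1; 0 0 0 -0.005 -0.003 0.03 -1; 0 0 0 -0.003 -0.003 0.04 -1; 0 0 0 -0.003 -0.003 0.04 -1")

```text
time: 17.4
eef_pos: [0.4655, 0.0784, 0.5089]
tcp_rot: [0.647, 0.742, 0.115, -0.132]
contact_force: [-0.2, -0.0, -3.6]
opening: 0.152
finger_force: 117.9
```

```bash
python3 - <<'E'
from h import *
show(); edge2(); path2(np.arange(.87,.98,.015),-20,-20,ahead=.002)
E
```

```text
t 17.4 pos [0.4655 0.0784 0.5089] F [-0.18 -0.04 -3.6 ] T [ 0.15  0.02 -0.01] op 0.152 ff 117.8789690695703
heading -82.18 pitch -20.14
edge2 phi 0.98 137.2 [0.98 0.96 0.94]
0.87 0.0001 -0.0004 -0.0005 -0.0016 -0.0008 0.0103
0.885 0.0001 -0.0004 -0.0005 0.0011 -0.0019 0.0257
0.9 0.0001 -0.0004 -0.0005 0.0036 -0.0029 0.0410
0.915 0.0001 -0.0004 -0.0005 0.0058 -0.0039 0.0564
0.93 0.0001 -0.0004 -0.0005 0.0078 -0.0048 0.0718
0.945 0.0001 -0.0004 -0.0005 0.0096 -0.0057 0.0873
0.96 0.0001 -0.0004 -0.0005 0.0111 -0.0066 0.1028
0.975 0.0001 -0.0004 -0.0005 0.0124 -0.0075 0.1183
```

Call:
send_rows(moves="0 0 0 -0.001 -0.001 0.01 -1; 0 0 0 0.001 -0.002 0.026 -1; 0 0 0 0.004 -0.003 0.041 -1; 0 0 0 0.006 -0.004 0.056 -1; 0 0 0 0.008 -0.005 0.072 -1; 0 0 0 0.008 -0.005 0.072 -1")

```text
time: 18.2
eef_pos: [0.4637, 0.0841, 0.4955]
tcp_rot: [0.648, 0.742, 0.114, -0.132]
contact_force: [-0.0, -2.1, -4.7]
opening: 0.152
finger_force: 117.9
```

```bash
python3 - <<'E'
from h import *
show(); edge2(); path2(np.arange(.945,1.06,.015),-20,-20,ahead=.002)
E
```

```text
t 18.2 pos [0.4637 0.0841 0.4955] F [-0.02 -2.13 -4.72] T [-0.28 -0.09  0.02] op 0.152 ff 117.88695875555277
heading -82.24 pitch -20.05
edge2 phi 1.04 136.8 [1.04 1.02 1.  ]
0.945 -0.0000 -0.0001 -0.0006 0.0051 -0.0008 0.0143
0.96 -0.0000 -0.0001 -0.0006 0.0067 -0.0017 0.0297
0.975 -0.0000 -0.0001 -0.0006 0.0080 -0.0025 0.0452
0.99 -0.0000 -0.0001 -0.0006 0.0091 -0.0034 0.0608
1.005 -0.0000 -0.0001 -0.0006 0.0100 -0.0042 0.0763
1.02 -0.0000 -0.0001 -0.0006 0.0106 -0.0050 0.0919
1.035 -0.0000 -0.0001 -0.0006 0.0110 -0.0057 0.1074
1.05 -0.0000 -0.0001 -0.0006 0.0112 -0.0064 0.1230
```

Call:
send_rows(moves="0 0 0 -0.003 -0.001 0.014 -1; 0 0 0 -0.004 -0.002 0.03 -1; 0 0 0 -0.004 -0.003 0.045 -1; 0 0 0 -0.003 -0.003 0.061 -1; 0 0 0 -0.002 -0.004 0.076 -1; 0 0 0 -0.002 -0.004 0.076 -1")

```text
time: 19.0
eef_pos: [0.4622, 0.0891, 0.4815]
tcp_rot: [0.647, 0.742, 0.114, -0.132]
contact_force: [-0.3, -1.1, -2.4]
opening: 0.154
finger_force: 118.2
```

```bash
python3 - <<'E'
from h import *
show(); edge2(); path2(np.arange(1.02,1.13,.015),-20,-20,ahead=.000)
E
```

```text
t 19.0 pos [0.4622 0.0891 0.4815] F [-0.29 -1.07 -2.38] T [-0.02 -0.01  0.01] op 0.154 ff 118.24547482654452
heading -82.19 pitch -20.09
edge2 phi 1.06 136.7 [1.06 1.04 1.02]
1.02 0.0001 -0.0002 -0.0005 0.0001 -0.0011 0.0174
1.035 0.0001 -0.0002 -0.0005 0.0005 -0.0019 0.0329
1.05 0.0001 -0.0002 -0.0005 0.0007 -0.0026 0.0485
1.065 0.0001 -0.0002 -0.0005 0.0006 -0.0033 0.0641
1.08 0.0001 -0.0002 -0.0005 0.0003 -0.0040 0.0796
1.095 0.0001 -0.0002 -0.0005 -0.0002 -0.0046 0.0952
1.11 0.0001 -0.0002 -0.0005 -0.0010 -0.0052 0.1107
1.125 0.0001 -0.0002 -0.0005 -0.0020 -0.0058 0.1263
```

```bash
cp cam_scene.npz ref_scene.npz
```

Call:
send_rows(moves="0 0 0 0 -0.001 0.007 -1; 0 0 0 0 -0.001 0.013 -1; 0 0 0 0 -0.001 0.013 -1; 0 0 0 0 -0.001 0.013 -1")

```text
time: 19.55
eef_pos: [0.4619, 0.0899, 0.4793]
tcp_rot: [0.647, 0.742, 0.114, -0.132]
contact_force: [0.4, 0.6, -2.1]
opening: 0.149
finger_force: 118.3
```

```bash
python3 - <<'E'
from h import *
show(); edge2()
a=np.load('ref_scene.npz')['img'].astype(int).mean(2); b=np.load('cam_scene.npz')['img'].astype(int).mean(2)
lat=np.array([.964,.267,0]); base=BAR-.034*OUT-.205*UP
for l in(-.15,-.08,.08,.15):
    u,v=proj('scene',base+lat*l+OUT*np.sin(1.0)*.24+UP*np.cos(1.0)*.24); u,v=int(u),int(v)
    d=(b-a)[v-12:v+12,u-14:u+14]; print(l,u,v,'max change',abs(d).max().round(0),'n>25',(abs(d)>25).sum())
E
```

```text
t 19.55 pos [0.4619 0.0899 0.4793] F [ 0.36  0.61 -2.09] T [-0.12 -0.03  0.02] op 0.149 ff 118.282072506845
heading -82.21 pitch -20.09
edge2 phi 1.06 136.7 [1.06 1.04 1.02]
-0.15 248 87 max change 40.0 n>25 2
-0.08 242 105 max change 38.0 n>25 2
0.08 226 149 max change 17.0 n>25 0
0.15 219 169 max change 4.0 n>25 0
```

The wrist force has dropped back to the pole's weight and the flap's edge no longer moves, so the stay carries it. Next is unhooking. I'll bring the pole parallel to the flap, slide it forward out of the bar, roll it 40° so the hook fits the gap, then withdraw along the face.

```bash
cat >> h.py <<'E'
PH=.99; FS=OUT*np.sin(PH)+UP*np.cos(PH); FI=-OUT*np.cos(PH)+UP*np.sin(PH)
def Rr(head,pitch,roll): return Rt(head,pitch)*R.from_rotvec([np.radians(roll),0,0])
def hkpos(): 
    s=ctrl.get_state(); return s['eef_pos']+R.from_quat(s['tcp_rot']).apply(HK)
def to(H,head,pitch,roll=0): r=Rr(head,pitch,roll); p=tcp(H,r); return row(p,r),p.round(3)
E
python3 - <<'E'
from h import *
show(); H=hkpos(); np.save('H0.npy',H); v=H-BAR; print('H0',H,v@OUT,v[2],v@[.964,.267,0],'bar at .99',arc(.99))
print('tool z for roll+40',Rr(-82,-30,40).apply([0,0,1]),'roll-40',Rr(-82,-30,-40).apply([0,0,1]))
for p in(-22.5,-25,-27.5,-30): print(to(H,-82,p))
E
```

```text
t 19.6 pos [0.4619 0.0898 0.4793] F [ 0.53  1.17 -2.5 ] T [-0.09 -0.03  0.04] op 0.154 ff 118.28142151236534
heading -82.21 pitch -20.09
H0 [ 0.49988609 -0.18742277  0.37103934] 0.15763186494254625 -0.123960660699793 -0.0010906935770648124 bar at .99 (np.float64(0.15604078087288067), np.float64(-0.12094346185319226))
tool z for roll+40 [-0.68983844  0.28983593 -0.66341395] roll-40 [ 0.58322565  0.46875342 -0.66341395]
('0.0001 0.0067 -0.0005 -0.0025 -0.0050 -0.0630', array([0.462, 0.085, 0.491]))
('0.0001 0.0136 -0.0005 -0.0079 -0.0049 -0.1282', array([0.462, 0.08 , 0.503]))
('0.0001 0.0206 -0.0005 -0.0161 -0.0049 -0.1932', array([0.463, 0.074, 0.514]))
('0.0001 0.0275 -0.0005 -0.0271 -0.0048 -0.2577', array([0.464, 0.067, 0.526]))
```

Call:
send_rows(moves="0 0.0035 0 -0.001 -0.002 -0.037 -1; 0 0.0068 0 -0.003 -0.004 -0.07 -1; 0 0.01 0 -0.006 -0.004 -0.103 -1; 0 0.0136 0 -0.009 -0.004 -0.137 -1; 0 0.0171 0 -0.013 -0.004 -0.17 -1; 0 0.0206 0 -0.018 -0.004 -0.202 -1; 0 0.024 0 -0.024 -0.004 -0.234 -1; 0 0.0275 0 -0.03 -0.004 -0.266 -1; 0 0.0275 0 -0.03 -0.004 -0.266 -1")

```text
time: 20.72
eef_pos: [0.4646, 0.0657, 0.5274]
tcp_rot: [0.635, 0.728, 0.17, -0.195]
contact_force: [-0.0, 0.3, -3.0]
opening: 0.149
finger_force: 118.3
```

```bash
python3 - <<'E'
from h import *
show(); H=hkpos(); np.save('H1.npy',H); v=H-BAR; print('H',v@OUT,v[2],v@[.964,.267,0]); edge2()
fw=-Rt(-82,-30).apply([1,0,0])
for d in(.007,.014,.021): print(to(H+fw*d,-82,-30))
E
```

```text
t 20.725 pos [0.4646 0.0657 0.5274] F [-0.02  0.29 -3.03] T [-0.32 -0.07  0.03] op 0.149 ff 118.26306307688355
heading -82.24 pitch -30.02
H 0.15633161344590227 -0.12245958981870286 -0.002049775856049505
edge2 phi 1.06 137.0 [1.06 1.04 1.02]
('0.0002 -0.0000 -0.0006 -0.0350 -0.0050 -0.0008', array([0.464, 0.06 , 0.524]))
('0.0002 -0.0000 -0.0006 -0.0700 -0.0049 -0.0008', array([0.465, 0.054, 0.52 ]))
('0.0002 -0.0000 -0.0006 -0.1050 -0.0048 -0.0008', array([0.466, 0.048, 0.517]))
```

Call:
send_rows(moves="0 0 0 -0.02 0 0.003 -1; 0 0 0 -0.04 0 0.003 -1; 0 0 0 -0.06 0 0.003 -1; 0 0 0 -0.08 0 0.003 -1; 0 0 0 -0.105 0 0.003 -1; 0 0 0 -0.105 0 0.003 -1")

```text
time: 21.52
eef_pos: [0.4669, 0.048, 0.5158]
tcp_rot: [0.635, 0.728, 0.17, -0.195]
contact_force: [1.1, 1.0, -1.7]
opening: 0.153
finger_force: 118.4
```

```bash
python3 - <<'E'
from h import *
show(); H=hkpos(); np.save('H2.npy',H); edge2()
print('rel bar .99', (H-(BAR+OUT*arc(PH)[0]+UP*arc(PH)[1]))@FS,(H-(BAR+OUT*arc(PH)[0]+UP*arc(PH)[1]))@FI)
lat=np.array([.964,.267,0])
for k in(.25,.5,.75,1): print(to(H+FI*.0185*k+lat*.002*k,-82,-30,40*k))
E
```

```text
t 21.525 pos [0.4669 0.048  0.5158] F [ 1.13  1.   -1.71] T [-0.38 -0.08  0.02] op 0.153 ff 118.3894027210772
heading -82.26 pitch -30.01
edge2 phi 1.06 140.5 [1.06 1.04 1.02]
rel bar .99 -0.021797470895322132 -0.0013807944190882028
('0.0280 -0.0001 -0.0006 -0.0023 0.0030 -0.0215', array([0.468, 0.046, 0.519]))
('0.0557 -0.0001 -0.0005 -0.0032 0.0117 -0.0431', array([0.47 , 0.044, 0.523]))
('0.0835 -0.0002 -0.0005 -0.0042 0.0203 -0.0639', array([0.472, 0.042, 0.527]))
('0.1113 -0.0002 -0.0005 -0.0051 0.0283 -0.0840', array([0.474, 0.04 , 0.53 ]))
```

Call:
send_rows(moves="0.008 0 0 -0.001 0.002 -0.016 -1; 0.016 0 0 -0.002 0.003 -0.026 -1; 0.028 0 0 -0.002 0.004 -0.036 -1; 0.042 0 0 -0.003 0.008 -0.045 -1; 0.056 0 0 -0.003 0.012 -0.052 -1; 0.07 0 0 -0.004 0.016 -0.06 -1; 0.0835 0 0 -0.004 0.02 -0.068 -1; 0.098 0 0 -0.005 0.024 -0.076 -1; 0.111 0 0 -0.005 0.028 -0.084 -1; 0.111 0 0 -0.005 0.028 -0.084 -1; 0.111 0 0 -0.005 0.028 -0.084 -1")

```text
time: 22.95
eef_pos: [0.4739, 0.0402, 0.5302]
tcp_rot: [0.53, 0.743, -0.088, -0.4]
contact_force: [-0.0, -0.5, -3.2]
opening: 0.151
finger_force: 118.4
```

```bash
python3 - <<'E'
from h import *
show(); H=hkpos(); edge2()
B=BAR+OUT*arc(PH)[0]+UP*arc(PH)[1]; print('rel bar .99', (H-B)@FS,(H-B)@FI,(H-B)@[.964,.267,0])
s=ctrl.get_state(); print(R.from_quat(s['tcp_rot']).as_matrix().round(2))
for d in(.015,.03,.045,.06,.08): print(to(H+FS*d,-82,-30,40))
E
```

```text
t 22.95 pos [0.4739 0.0402 0.5302] F [-0.02 -0.54 -3.24] T [ 0.   -0.69  0.01] op 0.151 ff 118.39549720287323
heading -82.13 pitch -30.05
edge2 phi 1.02 25.1 [1.02 1.06 1.  ]
rel bar .99 -0.021398228860936692 0.016700506516333254 -0.0030441090514984424
[[-0.12  0.72 -0.69]
 [ 0.86  0.42  0.29]
 [ 0.5  -0.55 -0.67]]
('0.0007 -0.0003 -0.0002 0.0739 -0.0089 0.0053', array([0.47 , 0.052, 0.538]))
('0.0007 -0.0003 -0.0002 0.1483 -0.0181 0.0072', array([0.467, 0.064, 0.546]))
('0.0007 -0.0003 -0.0002 0.2228 -0.0274 0.0090', array([0.463, 0.076, 0.555]))
('0.0007 -0.0003 -0.0002 0.2972 -0.0367 0.0109', array([0.46 , 0.089, 0.563]))
('0.0007 -0.0003 -0.0002 0.3964 -0.0490 0.0133', array([0.455, 0.105, 0.574]))
```

Call:
send_rows(moves="0 0 0 0.02 -0.002 0.001 -1; 0 0 0 0.04 -0.005 0.003 -1; 0 0 0 0.06 -0.007 0.004 -1; 0 0 0 0.075 -0.009 0.005 -1; 0 0 0 0.075 -0.009 0.005 -1")

```text
time: 23.62
eef_pos: [0.4698, 0.0528, 0.5384]
tcp_rot: [0.53, 0.742, -0.089, -0.4]
contact_force: [0.7, 1.2, -1.8]
opening: 0.147
finger_force: 118.4
```

```bash
python3 - <<'E'
from h import *
show(); H=hkpos(); edge2()
B=BAR+OUT*arc(PH)[0]+UP*arc(PH)[1]; print('rel bar .99', (H-B)@FS,(H-B)@FI,(H-B)@[.964,.267,0])
E
```

```text
t 23.625 pos [0.4698 0.0528 0.5384] F [ 0.75  1.16 -1.77] T [ 0.13 -0.68 -0.  ] op 0.147 ff 118.44795852899551
heading -82.14 pitch -30.04
edge2 phi 1.04 59.1 [1.04 1.02 1.  ]
rel bar .99 -0.005787498446508132 0.01634446319061727 -0.003676914710651402
```

Call:
send_rows(moves="0 0 0 0.02 -0.002 0.001 -1; 0 0 0 0.04 -0.005 0.003 -1; 0 0 0 0.06 -0.007 0.004 -1; 0 0 0 0.08 -0.009 0.005 -1; 0 0 0 0.1 -0.011 0.006 -1")

```text
time: 24.3
eef_pos: [0.465, 0.0692, 0.5488]
tcp_rot: [0.53, 0.742, -0.089, -0.4]
contact_force: [-0.1, -0.5, -1.9]
opening: 0.15
finger_force: 118.4
```

```bash
python3 - <<'E'
from h import *
show(); H=hkpos(); edge2()
B=BAR+OUT*arc(PH)[0]+UP*arc(PH)[1]; print('rel bar .99', (H-B)@FS,(H-B)@FI,(H-B)@[.964,.267,0])
E
```

```text
t 24.3 pos [0.465  0.0692 0.5488] F [-0.11 -0.51 -1.94] T [-0.02 -0.64  0.04] op 0.15 ff 118.39161984622478
heading -82.22 pitch -29.98
edge2 phi 1.04 64.3 [1.04 1.06 1.02]
rel bar .99 0.014232304578172992 0.015990778306334715 -0.004315387826779855
```

Still no contact, so I'll withdraw fully.

Call:
send_rows(moves="0 0 0 0.04 -0.005 0.003 -1; 0 0 0 0.08 -0.009 0.005 -1; 0 0 0 0.13 -0.014 0.008 -1; 0 0 0 0.18 -0.02 0.01 -1; 0 0 0 0.24 -0.025 0.01 -1; 0 0 0 0.32 -0.03 0.01 -1; 0 0 0 0.42 -0.03 0.01 -1; 0 0 0 0.52 -0.03 0.01 -1; 0 0 0 0.52 -0.03 0.01 -1")

```text
time: 25.48
eef_pos: [0.4466, 0.1571, 0.6038]
tcp_rot: [0.529, 0.743, -0.089, -0.399]
contact_force: [0.4, -0.9, -1.9]
opening: 0.151
finger_force: 118.4
```

```bash
python3 - <<'E'
from h import *
show(); edge2()
H=hkpos(); B=BAR+OUT*arc(PH)[0]+UP*arc(PH)[1]; print('rel bar', (H-B)@FS,(H-B)@FI,H)
# next: over rest, level, heading -94
r=Rt(-94,0); print(row([.540,.367,.30],r)); r=Rr(-88,-12,15);print(row([.51,.27,.45],r))
E
```

```text
t 25.475 pos [0.4466 0.1571 0.6038] F [ 0.45 -0.89 -1.95] T [-0.21 -0.57  0.02] op 0.151 ff 118.44984898343682
heading -82.01 pitch -29.96
edge2 phi 1.06 138.8 [1.06 1.04 1.02]
rel bar 0.11837332671276325 0.01256751864594277 [ 0.47885225 -0.09929863  0.44951355]
-0.1166 -0.0685 0.0600 0.0911 1.6201 0.9927
-0.0745 -0.0375 0.0369 0.0673 0.8907 0.4564
```

Call:
send_rows(moves="-0.005 -0.003 0.002 0.02 0.1 0.03 -1; -0.015 -0.008 0.007 0.03 0.2 0.1 -1; -0.03 -0.015 0.015 0.03 0.35 0.18 -1; -0.045 -0.023 0.022 0.04 0.5 0.26 -1; -0.06 -0.03 0.03 0.05 0.68 0.35 -1; -0.0745 -0.0375 0.037 0.067 0.85 0.43 -1; -0.0745 -0.0375 0.037 0.067 0.89 0.456 -1; -0.0745 -0.0375 0.037 0.067 0.89 0.456 -1")

```text
time: 26.52
eef_pos: [0.51, 0.269, 0.4485]
tcp_rot: [0.675, 0.718, -0.023, -0.166]
contact_force: [0.9, -0.1, -2.4]
opening: 0.155
finger_force: 118.4
```

```bash
python3 - <<'E'
from h import *
show(); r=Rt(-94,0); print(row([.5405,.367,.272],r))
E
```

```text
t 26.525 pos [0.51   0.269  0.4485] F [ 0.91 -0.14 -2.38] T [-0.1 -0.2 -0. ] op 0.155 ff 118.43716939911246
heading -88.12 pitch -11.99
-0.0440 -0.0309 0.0206 0.2910 0.4167 0.8856
```

Call:
send_rows(moves="-0.01 -0.007 0.005 0.07 0.1 0.2 -1; -0.02 -0.014 0.01 0.14 0.2 0.4 -1; -0.03 -0.021 0.014 0.2 0.29 0.6 -1; -0.038 -0.027 0.018 0.25 0.36 0.75 -1; -0.044 -0.031 0.0206 0.291 0.417 0.86 -1; -0.044 -0.031 0.0206 0.291 0.417 0.8856 -1; -0.044 -0.031 0.0206 0.291 0.417 0.8856 -1")

```text
time: 27.4
eef_pos: [0.542, 0.3668, 0.2741]
tcp_rot: [0.732, 0.682, 0.001, 0.001]
contact_force: [-0.2, 0.4, -2.7]
opening: 0.154
finger_force: 118.5
```

```bash
python3 - <<'E'
from h import *
show(); r=Rt(-94,0); print(row([.5403,.3674,.0725],r)); 
cam('scene'); s=ctrl.get_state(); Rm=R.from_quat(s['tcp_rot'])
for X in(.12,.15,.18,.21): # tube centre across pole: bright pixel centroid vs model
    img=np.load('cam_scene.npz')['img'].mean(2).astype(np.float32); c=s['eef_pos']+Rm.apply([-X,0,-.0035])
    pr=[cv2.getRectSubPix(img,(1,1),tuple(map(float,proj('scene',c+Rm.apply([0,d,0])))))[0,0] for d in np.arange(-.02,.021,.002)]
    print(X,np.array(pr).astype(int))
E
```

```text
t 27.4 pos [0.542  0.3668 0.2741] F [-0.22  0.4  -2.68] T [ 0.01 -0.   -0.04] op 0.154 ff 118.4627990797162
heading -94.06 pitch -0.04
0.0005 -0.0001 -0.0002 0.0017 -0.0121 1.0077
0.12 [110 111 110 109 108 106 109 148 197 217 219 200 166 132 109 104 106 108
 110 111 110]
0.15 [110 111 111 110 108 105 113 148 195 219 216 204 166 127 108 104 107 109
 109 110 110]
0.18 [110 112 112 111 107 103 123 163 196 219 218 203 165 117 101  99 102 112
 120 127 141]
0.21 [168 172 173 173 168 161 161 174 197 215 214 197 167 138 137 154 165 167
 167 167 165]
```

The pole is still in line in the grip, so I'll lower it into the cradles.

Call:
send_rows(moves="0 0 0 0.002 -0.012 0.2 -1; 0 0 0 0.002 -0.012 0.4 -1; 0 0 0 0.002 -0.012 0.6 -1; 0 0 0 0.002 -0.012 0.75 -1; 0 0 0 0.002 -0.012 0.87 -1; 0 0 0 0.002 -0.012 0.93 -1; 0 0 0 0.002 -0.012 0.96 -1; 0 0 0 0.002 -0.012 0.985 -1; 0 0 0 0.002 -0.012 0.985 -1")

```text
time: 28.58
eef_pos: [0.5402, 0.3685, 0.0768]
tcp_rot: [0.731, 0.682, 0.002, 0.001]
contact_force: [-0.1, -0.3, -2.9]
opening: 0.149
finger_force: 118.5
```

```bash
python3 - <<'E'
from h import *
show()
E
```

```text
t 28.575 pos [0.5402 0.3685 0.0768] F [-0.11 -0.33 -2.9 ] T [0.05 0.02 0.03] op 0.149 ff 118.479248508811
heading -94.01 pitch -0.05
```

Call:
send_rows(moves="0 0 0 0 0 0.01 -1; 0 0 0 0 0 0.018 -1; 0 0 0 0 0 0.024 -1; 0 0 0 0 0 0.024 -1")

```text
time: 29.08
eef_pos: [0.5401, 0.3685, 0.0718]
tcp_rot: [0.731, 0.682, 0.002, 0.001]
contact_force: [-0.3, -0.4, -0.1]
opening: 0.154
finger_force: 118.7
```

```bash
python3 - <<'E'
from h import *
show()
E
```

```text
t 29.075 pos [0.5401 0.3685 0.0718] F [-0.25 -0.38 -0.12] T [-0.06  0.04  0.05] op 0.154 ff 118.70609935373068
heading -94.0 pitch -0.04
```

It's seated: the weight is carried by the cradles. Now I'll open the gripper and lift away.

Call:
send_rows(moves="0 0 0 0 0 0 -0.4; 0 0 0 0 0 0 0; 0 0 0 0 0 0 0.6; 0 0 0 0 0 0 1; 0 0 0 0 0 0 1; 0 0 0 0 0 -0.05 1; 0 0 0 0 0 -0.2 1; 0 0 0 0 0 -0.4 1; 0 0 0 0 0 -0.6 1; 0 0 0 0 0 -0.75 1; 0 0 0 0 0 -0.75 1; 0 0 0 0 0 -0.75 1", newtons=20)

```text
time: 30.58
eef_pos: [0.5387, 0.3681, 0.2203]
tcp_rot: [0.731, 0.682, 0.001, 0.001]
contact_force: [0.2, -0.2, -0.5]
opening: 1.002
finger_force: 0.0
```

```bash
python3 - <<'E'
from h import *
show(); edge2()
base=np.array([.5405,.367,.075]); px=-Rt(-94).as_matrix()[:,0]; 
for n in('scene','side'):
    img=cam(n)['image'].mean(2).astype(np.float32)
    for ax,nm in((np.array([px[1],-px[0],0]),'lat'),(UP,'up')):
      for X in(.09,.19):
        pr=[cv2.getRectSubPix(img,(1,1),tuple(map(float,proj(n,base+px*X+ax*d))))[0,0] for d in np.arange(-.02,.021,.002)]
        print(n,nm,X,np.array(pr).astype(int))
E
```

```text
t 30.575 pos [0.5387 0.3681 0.2203] F [ 0.19 -0.15 -0.53] T [-0.01  0.02 -0.03] op 1.002 ff 0.0
heading -94.01 pitch 0.02
edge2 phi 1.06 139.9 [1.06 1.04 1.02]
scene lat 0.09 [141 145 149 153 158 138 112 115 153 189 213 225 205 170 126  97  96 103
 107 108 109]
scene lat 0.19 [150 156 161 163 162 159 153 148 160 188 211 215 210 182 159 156 161 163
 164 164 164]
scene up 0.09 [105 106 117 131 145 159 174 187 196 205 213 219 225 224 217 209 198 186
 172 154 137]
scene up 0.19 [154 152 151 150 151 161 172 184 195 206 211 213 214 215 215 211 201 190
 178 165 155]
side lat 0.09 [186 150 149 152 153 150 156 185 231 253 255 255 249 220 170 144 137 139
 140 142 139]
side lat 0.19 [236 236 236 234 232 231 231 235 245 252 254 254 251 235 216 216 234 239
 212 176 142]
side up 0.09 [189 204 221 236 248 250 252 254 255 255 255 255 253 251 249 245 223 200
 174 169 185]
side up 0.19 [223 228 234 241 248 251 252 253 254 254 254 254 253 252 250 248 243 238
 234 234 236]
```

The pole lies centred at its original place, within about 1 mm in both views, and the flap is still on its stay, so I'm handing in.

```bash
python3 -c "
from plant import ctrl
print(ctrl.sign_off())"
```

```text
the job is handed in; nothing more can be done
None
```

I handed the job in at about 31 s: the flap was pulled open and lowered with the hook onto its stay at about 1.0 rad, and the pole was unhooked and laid back in its cradles within about 1 mm of its place; sign-off returned no verdict, so I can't confirm it passed.

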